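# Load the drinks caddy and latch its keeper bar

### The arm

A 6-joint arm with a two-finger parallel gripper is mounted at the origin on the work surface. World frame = base frame: x ahead of the robot, y to its left, z up, the work surface at z = 0. Lengths are in m, angles in degrees, forces in N, time in s.
With the tool pointing down it reaches from about 0.325 to 0.9 m from the base axis. Payload 6.1 kg.
Tool frame: the origin (TCP) lies midway between the tips of the shut fingers; the grasp point (between the pads) lies 19 mm behind it; z points along the fingers, y is the line along which they close (so a half turn about z gives the same grasp; the last joint's range is limited). The gripper opens to 85 mm and grips with 20 to 120 N. Pads are 22 mm wide; open, the fingers measure 114 mm over their backs; the gripper's body (76 mm by 85 mm) begins 54 mm behind the grasp point. The pads swing forward as they close: fully open they stand 13 mm farther back than shut.
Start: joints at [-83.772, 12.628, 87.462, -0, 79.91, -7.225], TCP at [0.145, -0.608, 0.196] pointing down, gripper open.
Joint ranges: [-170.65, 170.65], [-52.31, 119.04], [5.05, 147.46], [-71.25, 251.25], [11.57, 151.72], [-153.62, 153.62]. Speed limits (degrees/s): [147.25, 147.25, 172.46, 180, 180, 180].

### API

Orientations are given as a 3x3 rotation matrix whose columns are the frame's x, y, z axes.
In Python, from station import bot gives the robot as it stands. The module is installed in compiled form; this text tells all that it offers.
- The arm moves only by the tool arm_command, never from a script. Its argument "steps" is a list that holds one entry, the list of rows, each a list of 6 numbers: the shift along the tool's x, y, z in units of 50 mm (1.0 is 50 mm), then the turn, a rotation vector about the tool's x, y, z in units of 6 degrees (1.0 is 6 degrees). In form: [[[x, y, z, rx, ry, rz], ...]]. A call has 1 to 5 rows; each row is the pose to reach, as a shift and turn from the pose commanded when the call began, along the tool's axes at that moment; what a row does not reach only later rows make up. A row lasts 1/8 s, in which the tool goes at most 62.5 mm and 10.7 degrees, less where a joint would pass 70% of its speed; a pose out of reach is approached as far as the arm can. A call with a gripper value outside its range is refused whole. "gripper" is the closure, from 0 (fully open) to 1 (shut), set as the call begins (left out, the last holds). The fingers move at their own pace and stop on an object; the grip force is fixed at half the most. Time passes only in rows, so rows that repeat a pose let the fingers close. It gives the time, the measured TCP pose, the force, the opening and the grip force at its end, in the units of the state.
- bot.observe(): the state, without advancing time (a new reading comes with each control period).
- bot.capture(name): name is "side" or "top" or "wrist"; returns a dict with "img" (420x560x3 uint8, blue, green, red), "fx", "fy", "cx", "cy" (pixels), "dist" ([k1, k2, p1, p2, k3] as OpenCV has them; the pictures are not rectified), "R" (3x3) and "t" (3): a world point X has camera coordinates R X + t; the wrist camera has in their place "mount" (4x4, takes a point from camera to tool coordinates, whose origin is the TCP and whose axes are the flange's). Camera axes: x right, y down, z forward; pixel columns grow to the right and rows downward; lengths in m; the calibration is good to about 2 mm. A picture is of the moment at which its call begins: read the wrist's pose just before it. There is no depth.
- bot.sign_off(): hands the job in; it is judged then, once.
The state is a dict: "clock": time; "joint_pos": joint angles; "qd": joint speeds; "joint_efforts": joint torques, N m; "eef_pos": TCP position; "ee_rot": TCP orientation; "force": force on the tool from outside, world axes, zero at the start; "moment": the same for the moment, N m; "gripper_width": opening from 0.0 (shut) to 1.0 (fully open); "grasp_force": force on a finger pad.
Only numpy, scipy, OpenCV 4.12 (cv2) and the standard library are available. Lean on these libraries where they do the work, as an engineer would, in place of code of your own. Each camera call takes 0.05 s, during which the arm holds its last target. There are 200 camera calls.

### The job

Load the drinks caddy for carrying out: squeeze the release lever on its keeper, slide the keeper all the way to the notch farthest from the robot and let go so that it latches there; then stand every drink flask upright in the caddy, one to a cell, any cell. When all are in, squeeze the lever again and slide the keeper back to the notch where its slat runs over the middle of the flasks, and let go so that it latches; leave the tumbler, votive holder, bowl and spatula alone.

Things in the scene. Friction and masses are not known exactly. Their poses are not given: they have to be found in the camera images.
- caddy: Pale wooden drinks caddy, fixed: one row of six square cells along its y, a guide rail across its +y end. Origin: underside, middle of the row, on the 3 mm mats; z up; yaw within 7 degrees. Floor 6 mm thick; outer walls and dividers 4 mm thick, tops 52 mm over the underside; outside 71 (x) by 406 mm (y); cells 63 x 63 mm inside, 67 mm apart.
- rail_end (a point): Robot-side end of the aluminium guide rail, at the middle of its underside: caddy x = -163, y = 279 mm. The rail runs 298 mm along the caddy's +x, is 78 mm wide and 30 mm high. Along its outer (+y) edge stands a comb 20 mm wide with four notches open towards -y; its top is 50 mm over the caddy's underside.
- keeper (a joint): Position of the keeper (carriage with slat, 0.5 kg, 2 N friction) along the rail, m, growing along the caddy's +x, away from the robot. Notches at 0, 0.048, 0.096, 0.144 (end stop 0.146); the latch drops in within 2.5 mm of one. 0.144: slat clear of the cells (73 mm from their centres); 0.048: slat over their middle; 0 and 0.096: partly over, blocking. Starts at 0 to 0.06, in a notch or between two.
- release (a joint): Travel of the release lever towards the grip post, m: 0 = sprung out, latch fully in a notch; 0.006 = latch resting on a tooth between notches (not locked); above 0.007 = latch clear, keeper free to slide; 0.009 = fully squeezed (stop). Spring: 3 N at 0, 8.5 N fully squeezed; returns by itself when let go.
- keeper_grip (a point): Where to squeeze, on the keeper, 89 mm over the caddy's underside, at caddy x = keeper position - 118 mm, y = 266.5 mm: between two upright plates 30 mm wide (x), tops 21 mm higher, squeezed along caddy y. Black fixed post: outer face 16.5 mm to -y. Steel lever: outer face 25.5 mm to +y, 16.5 when squeezed. Room beside the plates down to 50 mm over the underside.
- bar_mid (a point): Middle of the top of the keeper's flat aluminium slat, 46 mm wide (x), 8 mm thick, running along y over the whole row; 70 mm to caddy +x of keeper_grip. Its underside is 105 mm over the caddy's underside, 9 mm above the tops of flasks in cells. A black upright at the rail carries it.
- cell0 (a point): Centre of the inner floor of cell 0 of the caddy (6 mm over its underside); cell 0 is at the -y end, cell 5 next to the guide rail.
- cell1 (a point): Centre of the inner floor of cell 1 of the caddy (6 mm over its underside); cell 0 is at the -y end, cell 5 next to the guide rail.
- cell2 (a point): Centre of the inner floor of cell 2 of the caddy (6 mm over its underside); cell 0 is at the -y end, cell 5 next to the guide rail.
- cell3 (a point): Centre of the inner floor of cell 3 of the caddy (6 mm over its underside); cell 0 is at the -y end, cell 5 next to the guide rail.
- cell4 (a point): Centre of the inner floor of cell 4 of the caddy (6 mm over its underside); cell 0 is at the -y end, cell 5 next to the guide rail.
- cell5 (a point): Centre of the inner floor of cell 5 of the caddy (6 mm over its underside); cell 0 is at the -y end, cell 5 next to the guide rail.
- flask0: Small stainless steel drink flask with a black lid and a weighted base, a plain cylinder 53 mm in diameter, 90 mm tall, 190 to 310 g, upright on a mat; straight side up to 78 mm, then narrowing to the lid. Origin: centre of its underside, z up. May be absent (None).
- flask1: Small stainless steel drink flask with a black lid and a weighted base, a plain cylinder 53 mm in diameter, 90 mm tall, 190 to 310 g, upright on a mat; straight side up to 78 mm, then narrowing to the lid. Origin: centre of its underside, z up. May be absent (None).
- flask2: Small stainless steel drink flask with a black lid and a weighted base, a plain cylinder 53 mm in diameter, 90 mm tall, 190 to 310 g, upright on a mat; straight side up to 78 mm, then narrowing to the lid. Origin: centre of its underside, z up. May be absent (None).
- flask3: Small stainless steel drink flask with a black lid and a weighted base, a plain cylinder 53 mm in diameter, 90 mm tall, 190 to 310 g, upright on a mat; straight side up to 78 mm, then narrowing to the lid. Origin: centre of its underside, z up. May be absent (None).
- flask4: Small stainless steel drink flask with a black lid and a weighted base, a plain cylinder 53 mm in diameter, 90 mm tall, 190 to 310 g, upright on a mat; straight side up to 78 mm, then narrowing to the lid. Origin: centre of its underside, z up. May be absent (None).
- flask5: Small stainless steel drink flask with a black lid and a weighted base, a plain cylinder 53 mm in diameter, 90 mm tall, 190 to 310 g, upright on a mat; straight side up to 78 mm, then narrowing to the lid. Origin: centre of its underside, z up. May be absent (None).
- tumbler: Stainless steel tumbler, 84 mm across, 120 mm tall, open, left of the caddy. Leave alone. Origin: centre of underside.
- votive: Blue glass votive holder, 72 mm across, 70 mm tall, left of the caddy nearer the robot. Leave alone. Origin: centre of underside.
- bowl: Empty white ceramic bowl, 150 mm across, 60 mm tall, off the caddy's -y end. Leave alone. Origin: centre of underside.
- spatula: Bamboo spatula, 260 mm long, lying beyond the caddy. Leave alone. Origin: about mid-length, underside.
Not all that is in view belongs to the job. Leave any orange, red or turquoise look-alike of the flask1 alone.

How it is judged (in metres and radians):
On the way, in this order (a step that is already met when the one before it is completed fails the run):
1. the keeper is latched in the notch farthest from the robot, lever let go (value of joint keeper between 0.14 and 0.148 m and value of joint release below 0.0025 m and contact force between keeper and the fingers below 0.5 N), for 0.2 s.
2. with the keeper still at the farthest notch, every flask stands upright in a cell of its own and is let go (z of flask0 in the frame of caddy between 0.002 and 0.01 m and x of flask0 in the frame of caddy between -0.012 and 0.012 m and y of flask0 in the frame of caddy between -0.18 and 0.18 m and angle between each of flask0, flask1, flask2, flask3, flask4, flask5's own z axis and vertical below 0.12 rad and linear speed of each of flask0, flask1, flask2, flask3, flask4, flask5 below 0.03 m/s and z of flask1 in the frame of caddy between 0.002 and 0.01 m and x of flask1 in the frame of caddy between -0.012 and 0.012 m and y of flask1 in the frame of caddy between -0.18 and 0.18 m and z of flask2 in the frame of caddy between 0.002 and 0.01 m and x of flask2 in the frame of caddy between -0.012 and 0.012 m and y of flask2 in the frame of caddy between -0.18 and 0.18 m and z of flask3 in the frame of caddy between 0.002 and 0.01 m and x of flask3 in the frame of caddy between -0.012 and 0.012 m and y of flask3 in the frame of caddy between -0.18 and 0.18 m and z of flask4 in the frame of caddy between 0.002 and 0.01 m and x of flask4 in the frame of caddy between -0.012 and 0.012 m and y of flask4 in the frame of caddy between -0.18 and 0.18 m and z of flask5 in the frame of caddy between 0.002 and 0.01 m and x of flask5 in the frame of caddy between -0.012 and 0.012 m and y of flask5 in the frame of caddy between -0.18 and 0.18 m and value of joint keeper between 0.14 and 0.148 m and contact force between each of flask0, flask1, flask2, flask3, flask4, flask5 and the fingers below 0.5 N), for 0.2 s.
At the end, for the whole second after the job is handed in: Every flask present stands upright (within 7 degrees), at rest and let go, on the floor of a cell of its own; the keeper is latched in the notch with its slat over the middle of the flasks (position 0.048 within 4 mm) and the release lever is sprung out (within 2.5 mm) (z of flask0 in the frame of caddy between 0.002 and 0.01 m and x of flask0 in the frame of caddy between -0.012 and 0.012 m and y of flask0 in the frame of caddy between -0.18 and 0.18 m and angle between each of flask0, flask1, flask2, flask3, flask4, flask5's own z axis and vertical below 0.12 rad and linear speed of each of flask0, flask1, flask2, flask3, flask4, flask5 below 0.03 m/s and z of flask1 in the frame of caddy between 0.002 and 0.01 m and x of flask1 in the frame of caddy between -0.012 and 0.012 m and y of flask1 in the frame of caddy between -0.18 and 0.18 m and z of flask2 in the frame of caddy between 0.002 and 0.01 m and x of flask2 in the frame of caddy between -0.012 and 0.012 m and y of flask2 in the frame of caddy between -0.18 and 0.18 m and z of flask3 in the frame of caddy between 0.002 and 0.01 m and x of flask3 in the frame of caddy between -0.012 and 0.012 m and y of flask3 in the frame of caddy between -0.18 and 0.18 m and z of flask4 in the frame of caddy between 0.002 and 0.01 m and x of flask4 in the frame of caddy between -0.012 and 0.012 m and y of flask4 in the frame of caddy between -0.18 and 0.18 m and z of flask5 in the frame of caddy between 0.002 and 0.01 m and x of flask5 in the frame of caddy between -0.012 and 0.012 m and y of flask5 in the frame of caddy between -0.18 and 0.18 m and value of joint keeper between 0.044 and 0.052 m and value of joint release below 0.0025 m and velocity of joint keeper between -0.01 and 0.01 m/s); the robot touches nothing.
It fails at once if the steel tumbler is moved more than 30 mm (distance of tumbler from where it was at the start of the episode above 0.03 m).
It fails at once if the votive holder is moved more than 30 mm (distance of votive from where it was at the start of the episode above 0.03 m).
It fails at once if the bowl is moved more than 30 mm (distance of bowl from where it was at the start of the episode above 0.03 m).
It fails at once if the spatula is moved more than 30 mm (distance of spatula from where it was at the start of the episode above 0.03 m).
Of flask0, flask1, flask2, flask3, flask4, flask5 only 4 to 6 are there at a start; the rules pass over those that are not, and their reading is None.
At some moment in a run one of flask0, flask1, flask2, flask3, flask4, flask5 may be knocked a few centimetres aside while the robot is not near it.
It also fails if it takes over 210 s, if anything falls off the work surface, if the arm or the gripper's body presses on something with over 40 N, if the wrist force passes 120 N, or if a joint passes its speed limit or range.

## Working session

There is one attempt and no reset: what is moved stays moved. The work goes in short steps, Python scripts to look and compute and a tool call to move; the robot and the scene stay as the last step left them, time stands still between calls to the robot, and variables do not carry over. Pictures are saved under pics/ and viewed, at most 14 in all, crops included, and the job is handed in when it is done.

Besides the shell and the picture viewer there is one more tool, called as name(argument=value, ...) on one line, values as JSON. arm_command: Moves the arm, as the interface text tells. Its arguments: {"type":"object","properties":{"steps":{"type":"array","items":{"type":"array","items":{"type":"array","items":{"type":"number"}}}},"gripper":{"type":"number"}},"required":["steps"]}

```bash
mkdir -p pics
python3 - <<'E'
from station import bot
import cv2,numpy as np
s=bot.observe();print(s)
for n in("top","side"):
    c=bot.capture(n);cv2.imwrite(f"pics/{n}0.png",c["img"])
    print(n,{k:(np.round(v,4).tolist() if not np.isscalar(v) else v) for k,v in c.items() if k!="img"})
E
```

```text
{'clock': 0.0, 'joint_pos': array([-8.37749580e+01,  1.26765410e+01,  8.75252286e+01,  1.26734840e-03,
        7.99101974e+01, -7.22512002e+00]), 'qd': array([ 0.07942055, -0.11434087,  0.02065149, -0.1213087 ,  0.06138727,
        0.00240689]), 'joint_efforts': array([-4.80029194e-04, -4.96902430e+01, -3.89394093e+01, -1.80187644e-04,
        1.12010445e-02,  9.47773913e-06]), 'eef_pos': array([ 0.14530452, -0.60718794,  0.19529021]), 'ee_rot': array([[ 9.72573544e-01,  2.32595498e-01, -1.90251658e-04],
       [ 2.32595422e-01, -9.72571636e-01,  1.94503078e-03],
       [ 2.67372036e-04, -1.93593714e-03, -9.99998090e-01]]), 'force': array([ 0.39631981,  0.67260411, -0.5476122 ]), 'moment': array([-0.01758857,  0.01761756,  0.04009638]), 'grasp_force': 0.0, 'gripper_width': 1.0018397913476258}
top {'fx': 541.4767019818619, 'fy': 541.4767019818619, 'cx': 280.1736504949171, 'cy': 214.58274031940613, 'dist': [0.0198, 0.0, 0.0, 0.0, 0.0], 'R': [[0.0178, -0.9998, 0.0083], [-0.9942, -0.0185, -0.1056], [0.1057, -0.0064, -0.9944]], 't': [-0.0149, 0.5322, 1.6601]}
side {'fx': 405.53748571543167, 'fy': 405.53748571543167, 'cx': 283.20965139634495, 'cy': 207.34966208353217, 'dist': [-0.0623, 0.0, 0.0, 0.0, 0.0], 'R': [[0.9028, 0.4299, 0.0109], [0.2475, -0.4988, -0.8306], [-0.3516, 0.7526, -0.5568]], 't': [-0.4964, -0.0498, 1.5186]}
```

Run:
```python
import cv2
a=cv2.imread("pics/top0.png");cv2.imwrite("pics/top0b.png",cv2.resize(a,(800,600),interpolation=cv2.INTER_CUBIC))
a=cv2.imread("pics/side0.png");cv2.imwrite("pics/side0b.png",cv2.resize(a,(800,600),interpolation=cv2.INTER_CUBIC))
```

```text
(no output)
```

View pics/top0b.png

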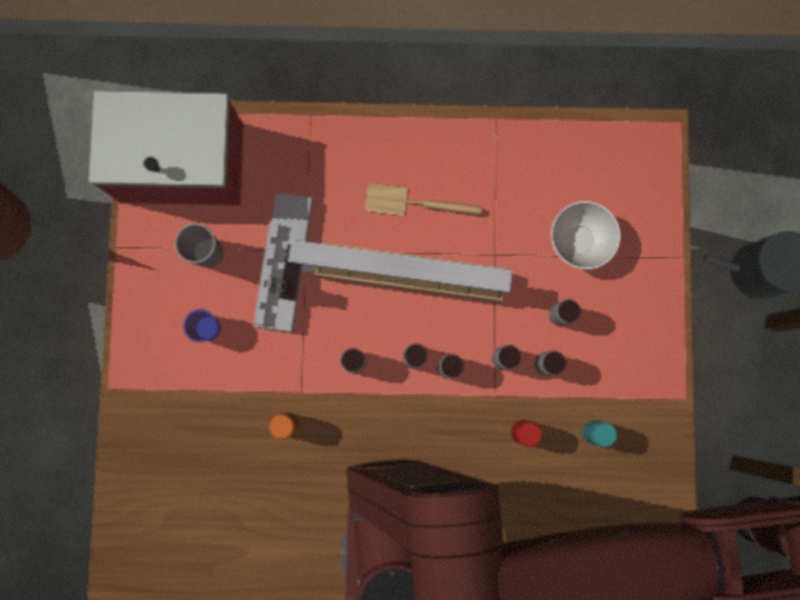

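View pics/side0b.png

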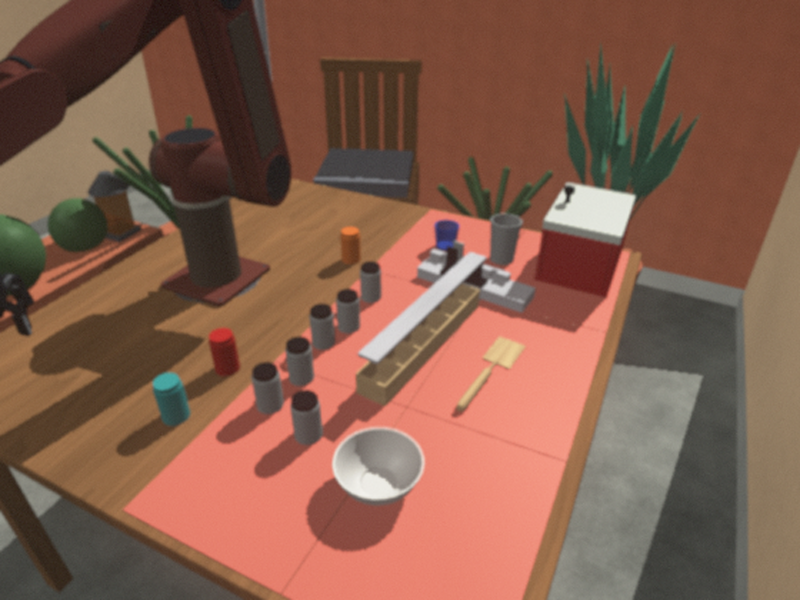

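The top view shows six flasks, with lids at (352,360), (415,356), (451,366), (508,357), (551,363) and (566,312) in 800-scale pixels. The slat runs from (290,252) to (510,280), and the rail is at (285,265). Next I'll enlarge for exact points.

```bash
cat > h.py <<'E'
import numpy as np,cv2
from station import bot
def proj(c,X):
    return cv2.projectPoints(np.atleast_2d(np.float64(X)),cv2.Rodrigues(np.array(c["R"]))[0],np.array(c["t"],float),K(c),np.array(c["dist"]))[0][:,0]
def K(c): return np.array([[c["fx"],0,c["cx"]],[0,c["fy"],c["cy"]],[0,0,1.]])
def back(c,uv,z):
    n=cv2.undistortPoints(np.float64(uv).reshape(-1,1,2),K(c),np.array(c["dist"]))[:,0]
    R=np.array(c["R"]);o=-R.T@np.array(c["t"]);d=np.c_[n,np.ones(len(n))]@R
    return o+d*((z-o[2])/d[:,2])[:,None]
def wristcam():
    s=bot.observe();c=bot.capture("wrist");m=np.array(c["mount"])
    Rt,p=np.array(s["ee_rot"]),np.array(s["eef_pos"])
    Rw=Rt@m[:3,:3];o=Rt@m[:3,3]+p
    c["R"]=Rw.T;c["t"]=-Rw.T@o
    return c
E
python3 - <<'E'
import cv2
a=cv2.imread("pics/top0.png")
cv2.imwrite("pics/t1.png",cv2.resize(a[125:240,170:370],(800,460),interpolation=cv2.INTER_CUBIC))
cv2.imwrite("pics/t2.png",cv2.resize(a[200:275,230:430],(800,300),interpolation=cv2.INTER_CUBIC))
E
```

```text
(no output)
```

View pics/t1.png

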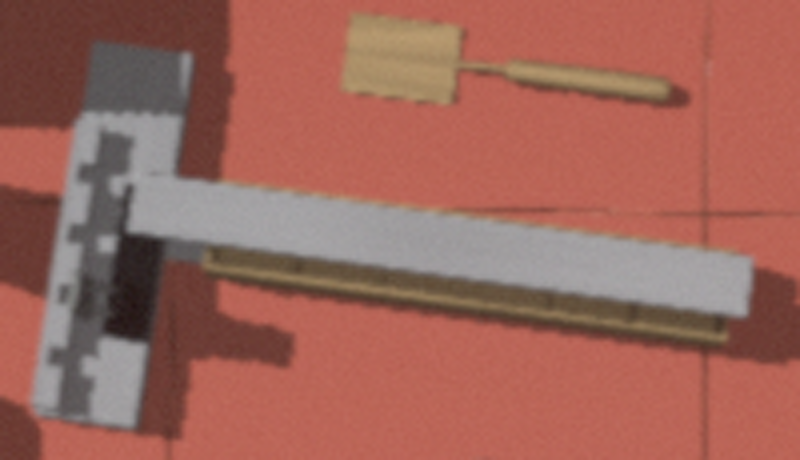

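View pics/t2.png

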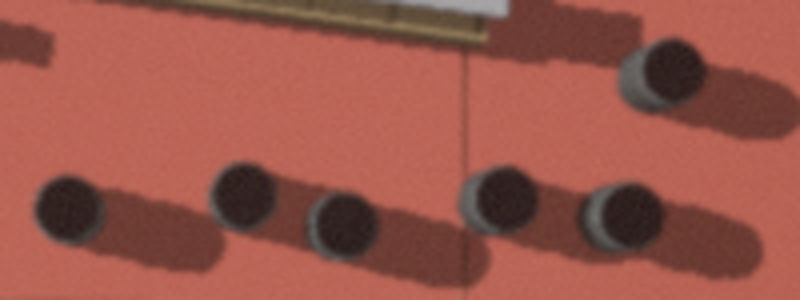

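```bash
cat > fit.py <<'E'
from h import *
from scipy.optimize import least_squares
c=bot.capture("top")
f=lambda P,o:(np.array(P,float)+.5)/4-.5+np.array(o)
obs=f([(33,412),(137,428),(190,54),(93,43),(205,268),(727,341),(752,257),(748,317),(128,232),(133,178)],(170,125))
def model(q):
    x,y,a,k,y0,y1=q
    P=np.array([(-.163,.318,.05),(-.163,.240,.03),(.135,.240,.03),(.135,.318,.05),(-.0355,.203,.052),(-.0355,-.203,.03),
      (k-.048+.023,y0,.113),(k-.048-.023,y0,.113),(k-.048-.023,y1,.113),(k-.048+.023,y1,.113)])
    C,S=np.cos(a),np.sin(a)
    return np.c_[x+C*P[:,0]-S*P[:,1],y+S*P[:,0]+C*P[:,1],P[:,2]+.003]
r=least_squares(lambda q:(proj(c,model(q))-obs).ravel(),[.65,-.05,-.1,.03,-.2,.25],loss="soft_l1")
q=r.x;print("caddy",np.round(q,4),"yawdeg",np.degrees(q[2]));print(np.round((proj(c,model(q))-obs),1).tolist())
def W(q,x,y): return np.array([q[0]+np.cos(q[2])*x-np.sin(q[2])*y,q[1]+np.sin(q[2])*x+np.cos(q[2])*y])
print("grip",W(q,q[3]-.118,.2665));
for i in range(6):print("cell",i,np.round(W(q,0,(i-2.5)*.067),4))
fl=f([(67,208),(243,195),(343,225),(506,200),(630,216),(673,72)],(230,200))
print(np.round(back(c,fl,.093),4))
E
python3 fit.py
```

```text
caddy [ 0.6088 -0.0275 -0.1129  0.0442 -0.2063  0.2578] yawdeg -6.470661525469923
[[0.0, 0.4], [0.2, 0.2], [0.6, 0.1], [-0.6, -2.0], [0.2, 0.2], [-0.4, 0.0], [0.4, -0.2], [-0.4, 0.1], [-0.5, 0.9], [0.5, -0.7]]
grip [0.56551189 0.24557164]
cell 0 [ 0.5899 -0.194 ]
cell 1 [ 0.5975 -0.1274]
cell 2 [ 0.605  -0.0608]
cell 3 [0.6126 0.0057]
cell 4 [0.6201 0.0723]
cell 5 [0.6277 0.1389]
[[ 0.4128  0.0937  0.093 ]
 [ 0.4248 -0.037   0.093 ]
 [ 0.4039 -0.1117  0.093 ]
 [ 0.4247 -0.2329  0.093 ]
 [ 0.4145 -0.3253  0.093 ]
 [ 0.5229 -0.3579  0.093 ]]
```

arm_command(steps=[[[3.8,-4.6,-1,0,0,0],[3.8,-4.6,-1,0,0,0],[3.8,-4.6,-1,0,0,0],[3.8,-4.6,-1,0,0,0],[3.8,-4.6,-1,0,0,0]]], gripper=0)

```text
clock: 0.78
eef_pos: [0.2773, -0.3379, 0.2466]
ee_rot: [[0.973, 0.233, 0.0], [0.233, -0.973, -0.0], [0.0, 0.0, -1.0]]
force: [-0.1, -0.6, 0.4]
gripper_width: 1.0
grasp_force: 0.0
```

arm_command(steps=[[[3.8,-4.6,0,0,0,0],[3.8,-4.6,0,0,0,0],[3.8,-4.6,0,0,0,0],[3.8,-4.6,0,0,0,0],[3.8,-4.6,0,0,0,0]]])

```text
clock: 1.4
eef_pos: [0.4084, -0.0697, 0.2465]
ee_rot: [[0.972, 0.234, 0.001], [0.234, -0.972, -0.0], [0.001, 0.0, -1.0]]
force: [0.9, -0.2, 0.5]
gripper_width: 1.001
grasp_force: 0.0
```

arm_command(steps=[[[3.8,-4.6,0,0,0,3.32],[3.8,-4.6,0,0,0,3.32],[3.8,-4.6,0,0,0,3.32],[3.8,-4.6,0,0,0,3.32],[3.8,-4.6,0,0,0,3.32]]])

```text
clock: 2.02
eef_pos: [0.5367, 0.1914, 0.2462]
ee_rot: [[0.994, -0.112, 0.0], [-0.112, -0.994, -0.0], [0.0, 0.0, -1.0]]
force: [0.7, -0.1, 0.9]
gripper_width: 1.001
grasp_force: 0.0
```

```bash
cat >> h.py <<'E'
Q=[0.6088,-0.0275,-0.1129]
def W(x,y,q=None):
    q=Q if q is None else q
    return np.array([q[0]+np.cos(q[2])*x-np.sin(q[2])*y,q[1]+np.sin(q[2])*x+np.cos(q[2])*y])
def need(x,y,z,yaw=None):
    "shift in units (tool axes), turn rotvec in units, to TCP x,y,z pointing down with tool x at yaw deg"
    from scipy.spatial.transform import Rotation as Ro
    s=bot.observe();R=s["ee_rot"];d=R.T@(np.array([x,y,z])-s["eef_pos"])/.05
    r=np.zeros(3)
    if yaw is not None:
        a=np.radians(yaw);T=np.array([[np.cos(a),np.sin(a),0],[np.sin(a),-np.cos(a),0],[0,0,-1]])
        r=np.degrees(Ro.from_matrix(R.T@T).as_rotvec())/6
    print("need",np.round(d,3),np.round(r,2),"pos",np.round(s["eef_pos"],4),"t",round(s["clock"],2),"w",round(s["gripper_width"],3))
E
python3 - <<'E'
from h import *
g=W(.044-.118,.2665);need(*g,.24,np.degrees(Q[2]))
c=wristcam();a=c["img"];cv2.imwrite("pics/w1.png",cv2.resize(a,(800,600)))
g=W(.044-.118,.2665);print(g,proj(c,[[*g,.113]])*800/560)
np.save("w1.npy",{k:c[k] for k in c if k!="img"},allow_pickle=True)
E
```

```text
need [ 0.447 -1.142  0.124] [ 0. -0.  0.] pos [0.5367 0.1914 0.2462] t 2.02 w 1.001
[0.56529509 0.24564021] [[302.39964305 230.1239549 ]]
```

View pics/w1.png

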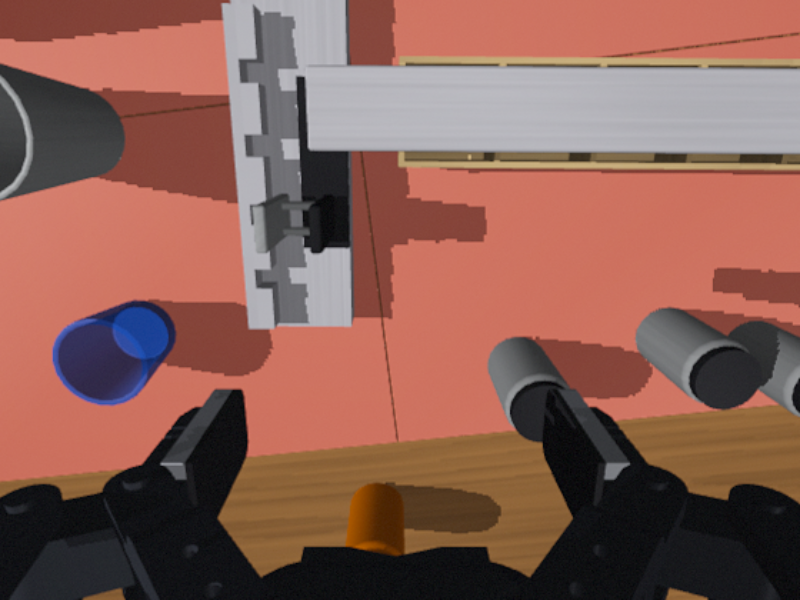

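The wrist view shows the rail's near inner corner at (352,325), slat corners at (308,67) and (308,150), caddy top corners at (400,58) and (400,166), the lever at about (258,228), and the post at about (318,223).

```bash
cat > fit2.py <<'E'
from h import *
from scipy.optimize import least_squares
c=np.load("w1.npy",allow_pickle=True).item()
obs=(np.array([(352,325),(250,328),(400,58),(400,166),(308,67),(308,150),(800,60),(800,168),(800,68.5),(800,153)])+.5)*.7-.5
def model(q):
    x,y,a,k,y1,s,s1=q
    P=np.array([(-.163,.240,.03),(-.163,.318,.05),(.0355,.203,.052),(-.0355,.203,.052),
      (k-.025,y1,.113),(k-.071,y1,.113),(.0355,s,.052),(-.0355,s,.052),(k-.025,s1,.113),(k-.071,s1,.113)])
    C,S=np.cos(a),np.sin(a)
    return np.c_[x+C*P[:,0]-S*P[:,1],y+S*P[:,0]+C*P[:,1],P[:,2]+.003]
r=least_squares(lambda q:(proj(c,model(q))-obs).ravel(),[.609,-.0275,-.113,.044,.25,0,0],loss="soft_l1")
q=r.x;print(np.round(q,4),np.round((proj(c,model(q))-obs),1).tolist())
print("grip",W(q[3]-.118,.2665,q))
g=lambda x,y,z:proj(c,[[*W(q[3]-.118+x,.2665+y,q),z+.003]])[0]/.7
for x in(-.015,.015):print([np.round(g(x,y,.11)).tolist() for y in(.0255,-.0165)])
need(*W(q[3]-.118,.2665,q),.07,np.degrees(q[2]))
E
python3 fit2.py
```

```text
[ 0.6047 -0.0235 -0.1203  0.0465  0.2555 -0.064  -0.0207] [[0.2, 0.5], [0.1, 4.2], [0.2, -1.9], [-0.5, 0.2], [-1.2, -1.7], [1.3, 0.7], [2.8, -1.2], [-14.5, 0.6], [2.9, -0.2], [-10.6, 0.9]]
grip [0.56568551 0.24968168]
[[256.0, 254.0], [324.0, 254.0]]
[[252.0, 205.0], [322.0, 206.0]]
need [ 0.439 -1.079  3.498] [-0.04  0.01  0.1 ] pos [0.5381 0.1977 0.2447] t 2.08 w 1.0
```

Run:
```python
from h import *
c=wristcam();a=c["img"];print(bot.observe()["eef_pos"])
cv2.imwrite("pics/w2.png",cv2.resize(a[0:260,140:490],(800,594),interpolation=cv2.INTER_CUBIC))
np.save("w2.npy",{k:c[k] for k in c if k!="img"},allow_pickle=True)
```

```text
[0.53663408 0.19435975 0.24449444]
```

View pics/w2.png

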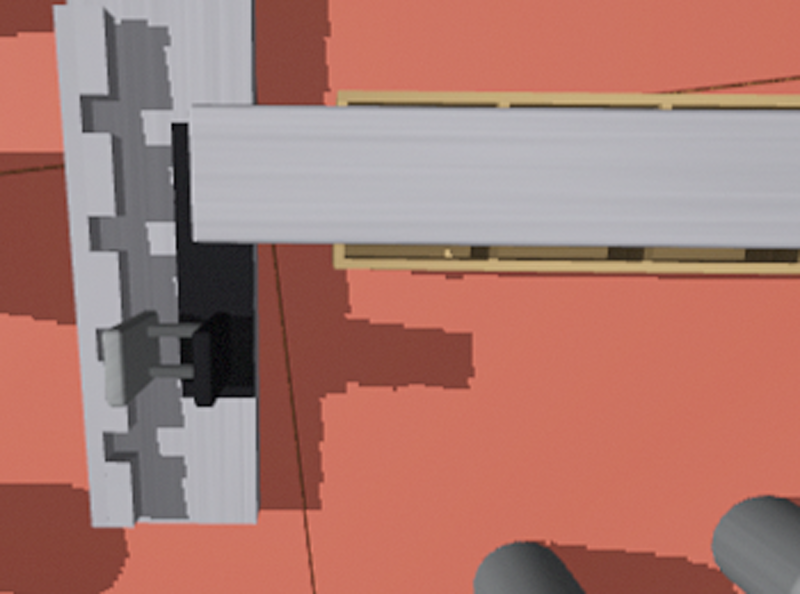

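```bash
cat > fit3.py <<'E'
from h import *
from scipy.optimize import least_squares
c=np.load("w2.npy",allow_pickle=True).item()
S_=350/800
cv=lambda P:(np.array(P,float)+.5)*S_-.5+np.array([140,0])
obs=cv([(257,522),(92,525),(338,92),(334,268),(191,105),(193,241)])
lin=cv([(800,96),(800,273),(800,110),(800,246)])[:,1]
def tf(q,P):
    x,y,a=q[:3];P=np.array(P);C,S=np.cos(a),np.sin(a)
    return np.c_[x+C*P[:,0]-S*P[:,1],y+S*P[:,0]+C*P[:,1],P[:,2]+.003]
def res(q):
    k,y1=q[3:5]
    A=proj(c,tf(q,[(-.163,.240,.03),(-.163,.318,.05),(.0355,.203,.052),(-.0355,.203,.052),(k-.025,y1,.113),(k-.071,y1,.113)]))-obs
    u=490;B=[]
    for X,z,l in((.0355,.052,lin[0]),(-.0355,.052,lin[1]),(k-.025,.113,lin[2]),(k-.071,.113,lin[3])):
        p=proj(c,tf(q,[(X,.05,z),(X,.0,z)]));t=(u-p[0,0])/(p[1,0]-p[0,0]);B.append(p[0,1]+t*(p[1,1]-p[0,1])-l)
    return np.r_[A.ravel(),B]
r=least_squares(res,[.609,-.0275,-.113,.044,.25],loss="soft_l1")
q=r.x;print(np.round(q,4),np.round(res(q),1).tolist())
print("grip",W(q[3]-.118,.2665,q))
p=proj(c,tf(q,[(q[3]-.118+x,.2665+y,.11) for x in(-.015,.015) for y in(.0255,-.0165)]))
print(((p-[140,0]+.5)/S_-.5).round().tolist())
need(*W(q[3]-.118,.2665,q),.07,np.degrees(q[2]))
E
python3 fit3.py
```

```text
[ 0.6044 -0.0227 -0.1219  0.047   0.2552] [-0.5, 0.5, 0.2, 4.6, -0.1, -1.0, 0.2, -0.1, -0.5, -1.1, 0.5, 0.2, -0.4, 0.2, -0.2, 1.2]
grip [0.56633263 0.25041559]
[[105.0, 407.0], [214.0, 408.0], [100.0, 329.0], [212.0, 330.0]]
need [ 0.478 -1.174  3.49 ] [-0.01  0.02  0.13] pos [0.5366 0.1944 0.2445] t 2.12 w 0.999
```

arm_command(steps=[[[0.47,-1.14,0,0,0,0.08],[0.47,-1.14,0,0,0,0.08],[0.47,-1.14,0.9,0,0,0.08],[0.47,-1.14,1.5,0,0,0.08],[0.47,-1.14,1.5,0,0,0.08]]])

```text
clock: 2.75
eef_pos: [0.5635, 0.2417, 0.1685]
ee_rot: [[0.993, -0.122, -0.006], [-0.122, -0.993, -0.002], [-0.006, 0.003, -1.0]]
force: [-0.5, 0.1, 0.5]
gripper_width: 1.0
grasp_force: 0.0
```

arm_command(steps=[[[0,0,0.5,0,0,0],[0,0,1,0,0,0],[0,0,1.5,0,0,0],[0,0,2,0,0,0],[0,0,2,0,0,0]]])

```text
clock: 3.38
eef_pos: [0.5652, 0.2425, 0.0713]
ee_rot: [[0.993, -0.121, -0.002], [-0.121, -0.993, -0.001], [-0.002, 0.001, -1.0]]
force: [-0.3, -0.3, -0.0]
gripper_width: 0.998
grasp_force: 0.0
```

Run:
```python
from h import *
need(.5663,.2490,.07,-6.8)
c=wristcam();cv2.imwrite("pics/w3.png",c["img"])
print(bot.observe()["force"])
```

```text
need [ 0.006 -0.131  0.026] [ 0.01  0.02 -0.03] pos [0.5652 0.2425 0.0713] t 3.38 w 0.998
[ 0.56067768 -0.41332651  0.16174645]
```

View pics/w3.png

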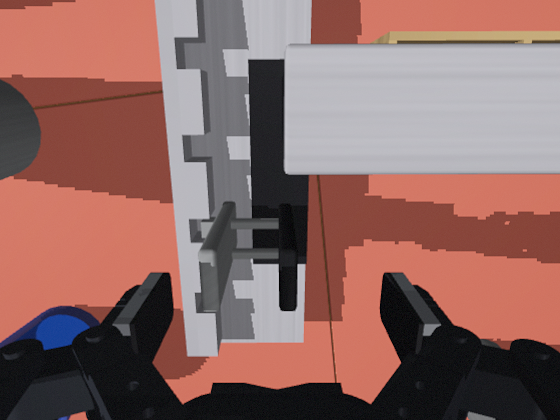

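The plates sit between the open fingers: lever outer face at column 203 and post outer face at 297, with the finger middle at 278. The tool therefore has to shift about 7.5 mm to +y before squeezing.

arm_command(steps=[[[0,-0.15,0,0,0,0],[0,-0.15,0,0,0,0],[0,-0.15,0,0,0,0]]])

```text
clock: 3.8
eef_pos: [0.5673, 0.2512, 0.0723]
ee_rot: [[0.993, -0.121, 0.001], [-0.121, -0.993, 0.0], [0.001, -0.0, -1.0]]
force: [0.1, 0.2, 0.2]
gripper_width: 1.0
grasp_force: 0.0
```

arm_command(steps=[[[0,0,0,0,0,0],[0,0,0,0,0,0],[0,0,0,0,0,0],[0,0,0,0,0,0],[0,0,0,0,0,0]]], gripper=1)

```text
clock: 4.42
eef_pos: [0.5676, 0.2487, 0.073]
ee_rot: [[0.993, -0.121, 0.001], [-0.121, -0.993, -0.003], [0.001, 0.003, -1.0]]
force: [-2.9, -8.9, 8.9]
gripper_width: 0.33
grasp_force: 60.5
```

Run:
```python
from h import *
s=bot.observe();print(s["force"],s["grasp_force"],s["gripper_width"]*85)
need(*W(.144-.118,.2665,[.6044,-.0227,-.1219]),.07,-6.8)
```

```text
[-2.88444146 -8.86616072  8.90270773] 60.45623481273651 28.07198380804343
need [ 1.91  -0.032  0.062] [ 0.03 -0.01 -0.03] pos [0.5676 0.2487 0.073 ] t 4.42 w 0.33
```

arm_command(steps=[[[0.3,0.03,0,0,0,0],[0.7,0.03,0,0,0,0],[1.1,0.03,0,0,0,0],[1.5,0.03,0,0,0,0],[1.8,0.03,0,0,0,0]]])

```text
clock: 5.05
eef_pos: [0.6572, 0.2378, 0.073]
ee_rot: [[0.993, -0.121, 0.001], [-0.121, -0.993, -0.0], [0.001, 0.0, -1.0]]
force: [-3.2, -2.0, 7.8]
gripper_width: 0.325
grasp_force: 59.9
```

arm_command(steps=[[[0.1,0,0,0,0,0],[0.2,0,0,0,0,0],[0.25,0,0,0,0,0],[0.25,0,0,0,0,0],[0.25,0,0,0,0,0]]])

```text
clock: 5.68
eef_pos: [0.6649, 0.2368, 0.073]
ee_rot: [[0.993, -0.121, -0.007], [-0.121, -0.993, -0.001], [-0.007, 0.002, -1.0]]
force: [-16.5, -3.5, 16.5]
gripper_width: 0.328
grasp_force: 62.8
```

arm_command(steps=[[[-0.06,0,0,0,0,0],[-0.06,0,0,0,0,0]]])

```text
clock: 5.92
eef_pos: [0.665, 0.2368, 0.073]
ee_rot: [[0.993, -0.121, -0.001], [-0.121, -0.993, -0.001], [-0.001, 0.001, -1.0]]
force: [-6.0, -2.5, 9.8]
gripper_width: 0.323
grasp_force: 61.6
```

arm_command(steps=[[[0,0,0,0,0,0],[0,0,0,0,0,0],[0,0,0,0,0,0],[0,0,0,0,0,0],[0,0,0,0,0,0]]], gripper=0)

```text
clock: 6.55
eef_pos: [0.6655, 0.2371, 0.0714]
ee_rot: [[0.993, -0.121, 0.0], [-0.121, -0.993, -0.0], [0.0, 0.0, -1.0]]
force: [-0.6, -0.2, 0.1]
gripper_width: 0.999
grasp_force: 0.0
```

arm_command(steps=[[[0,0,-1,0,0,0],[0,0,-2,0,0,0],[0,0,-3,0,0,0],[0,0,-4,0,0,0],[0,0,-4,0,0,0]]])

```text
clock: 7.18
eef_pos: [0.6682, 0.2379, 0.2788]
ee_rot: [[0.993, -0.121, 0.011], [-0.121, -0.993, 0.002], [0.011, -0.004, -1.0]]
force: [0.3, 0.0, 0.2]
gripper_width: 0.998
grasp_force: 0.0
```

arm_command(steps=[[[-1.3,3.4,-2,0,0,0],[-1.3,3.4,-2,0,0,0],[-1.3,3.4,-2,0,0,0],[-1.3,3.4,-2,0,0,0],[-1.3,3.4,-2,0,0,0]]])

```text
clock: 7.8
eef_pos: [0.5805, 0.0758, 0.3718]
ee_rot: [[0.992, -0.123, 0.001], [-0.123, -0.992, 0.0], [0.001, -0.0, -1.0]]
force: [-0.2, -0.2, 0.8]
gripper_width: 1.001
grasp_force: 0.0
```

arm_command(steps=[[[-1.3,3.4,0,0,0,0],[-1.3,3.4,0,0,0,0],[-1.3,3.4,0,0,0,0],[-1.3,3.4,0,0,0,0],[-1.3,3.4,0,0,0,0]]])

```text
clock: 8.43
eef_pos: [0.4957, -0.0834, 0.3699]
ee_rot: [[0.993, -0.12, -0.002], [-0.12, -0.993, 0.002], [-0.002, -0.001, -1.0]]
force: [0.3, -0.0, 0.2]
gripper_width: 1.002
grasp_force: 0.0
```

arm_command(steps=[[[0,0,0,0,0,0],[0,0,0,0,0,0]]])

```text
clock: 8.68
eef_pos: [0.4957, -0.0832, 0.371]
ee_rot: [[0.993, -0.119, -0.001], [-0.119, -0.993, 0.0], [-0.001, -0.0, -1.0]]
force: [0.4, 0.2, -0.2]
gripper_width: 0.999
grasp_force: 0.0
```

Run:
```python
from h import *
c=wristcam();cv2.imwrite("pics/w4r.png",c["img"])
cv2.imwrite("pics/w4.png",cv2.resize(c["img"],(800,600),interpolation=cv2.INTER_CUBIC))
np.save("w4.npy",{k:c[k] for k in c if k!="img"},allow_pickle=True)
need(.5,-.08,.38,-6.97);cv2.imwrite("pics/top1.png",bot.capture("top")["img"])
q=[.6044,-.0227,-.1219]
P=[[*W(sx*.0355,sy*.203,q),.055] for sx in(1,-1) for sy in(1,-1)];print((proj(c,P)/.7).round().tolist())
```

```text
need [ 0.078 -0.078 -0.179] [-0.    0.01  0.02] pos [ 0.4956 -0.0834  0.3711] t 8.72 w 0.996
[[86.0, 68.0], [542.0, 69.0], [99.0, 151.0], [535.0, 152.0]]
```

View pics/w4.png

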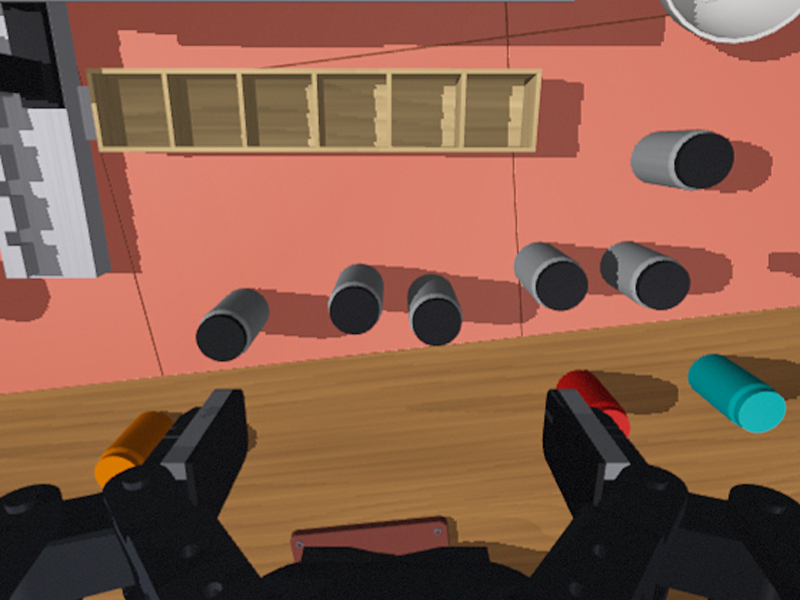

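The wrist view shows the empty caddy, with corners matching my wrist-fitted pose within 2 px. The slat is clear, and the flask lids are at (223,337), (355,306), (436,319), (558,284), (662,284) and (703,160).

```bash
sed -i 's/^Q=.*/Q=[0.6046,-0.0244,-0.1217]/' h.py
python3 - <<'E'
from h import *
c=np.load("w4.npy",allow_pickle=True).item()
P=(np.array([(223,337),(355,306),(436,319),(558,284),(662,284),(703,160)])+.5)*.7-.5
print(np.round(back(c,P,.093),4))
for i in range(6):print(i,np.round(W(0,(i-2.5)*.067),4))
a=cv2.imread("pics/top1.png");b=cv2.imread("pics/top0.png")
d=cv2.absdiff(a,b)[205:275,235:420].max(2);print((d>40).sum())
E
```

```text
[[ 0.4113  0.0937  0.093 ]
 [ 0.4272 -0.0365  0.093 ]
 [ 0.4052 -0.1109  0.093 ]
 [ 0.426  -0.2266  0.093 ]
 [ 0.4145 -0.3224  0.093 ]
 [ 0.5225 -0.3536  0.093 ]]
0 [ 0.5843 -0.1907]
1 [ 0.5924 -0.1242]
2 [ 0.6005 -0.0577]
3 [0.6087 0.0089]
4 [0.6168 0.0754]
5 [0.6249 0.1419]
2421
```

arm_command(steps=[[[-2.09,-3.3,1.4,0,0,-8],[-2.09,-3.3,1.4,0,0,-8],[-2.09,-3.3,1.4,0,0,-8],[-2.09,-3.3,1.4,0,0,-8],[-2.09,-3.3,1.4,0,0,-8]]])

```text
clock: 9.4
eef_pos: [0.4104, 0.0938, 0.3009]
ee_rot: [[0.749, 0.663, -0.001], [0.663, -0.749, 0.0], [-0.0, -0.001, -1.0]]
force: [0.2, -1.1, -0.2]
gripper_width: 1.001
grasp_force: 0.0
```

arm_command(steps=[[[0,0,1,0,0,-7],[0,0,1,0,0,-7],[0,0,1,0,0,-7],[0,0,1,0,0,-7],[0,0,1,0,0,-7]]])

```text
clock: 10.02
eef_pos: [0.4115, 0.0922, 0.2515]
ee_rot: [[0.122, 0.993, 0.0], [0.993, -0.122, 0.0], [0.0, 0.0, -1.0]]
force: [0.3, 0.3, 0.2]
gripper_width: 1.001
grasp_force: 0.0
```

arm_command(steps=[[[0,0,0,0,0,0],[0,0,0,0,0,0]]])

```text
clock: 10.28
eef_pos: [0.4115, 0.092, 0.2514]
ee_rot: [[0.123, 0.992, 0.0], [0.992, -0.123, 0.0], [0.0, 0.0, -1.0]]
force: [-0.8, 0.1, 0.5]
gripper_width: 0.998
grasp_force: 0.0
```

```bash
cat >> h.py <<'E'
def lids(c,z=.093):
    "dark round lids seen by the wrist camera -> world centres"
    g=cv2.cvtColor(c["img"],cv2.COLOR_BGR2GRAY);hsv=cv2.cvtColor(c["img"],cv2.COLOR_BGR2HSV)
    m=((hsv[...,2]<62)).astype(np.uint8);m=cv2.morphologyEx(m,cv2.MORPH_OPEN,np.ones((5,5)))
    out=[]
    for k in cv2.findContours(m,cv2.RETR_EXTERNAL,cv2.CHAIN_APPROX_NONE)[0]:
        if len(k)<40:continue
        (u,v),(a,b),_=cv2.fitEllipse(k);A=cv2.contourArea(k)
        if a/b>.75 and .9<A/(np.pi*a*b/4)<1.1:out.append((round(u),round(v),round(b),*np.round(back(c,[(u,v)],z)[0,:2],4)))
    return out
E
python3 - <<'E'
from h import *
c=wristcam();cv2.imwrite("pics/w5.png",c["img"])
for l in lids(c):print(l)
need(.4115,.0935,.053,83.03)
d=dict(np.load("w4.npy",allow_pickle=True).item(),img=cv2.imread("pics/w4r.png"))
for l in lids(d):print(l)
print(proj(c,[[.4115,.0935,.093]]))
E
```

```text
(290, 354, 40, np.float64(0.4008), np.float64(-0.1081))
(298, 298, 55, np.float64(0.4179), np.float64(-0.0374))
(274, 176, 47, np.float64(0.4094), np.float64(0.0977))
need [ 3.000e-02 -3.000e-03  3.969e+00] [ 0.   -0.   -0.01] pos [0.4115 0.092  0.2514] t 10.32 w 1.001
(155, 236, 34, np.float64(0.4114), np.float64(0.0951))
(305, 225, 33, np.float64(0.403), np.float64(-0.1109))
(248, 216, 34, np.float64(0.4238), np.float64(-0.0352))
(463, 199, 37, np.float64(0.4139), np.float64(-0.3226))
(393, 199, 35, np.float64(0.4246), np.float64(-0.2295))
(492, 112, 42, np.float64(0.5222), np.float64(-0.3541))
[[277.05253878 179.69951161]]
```

View pics/w5.png

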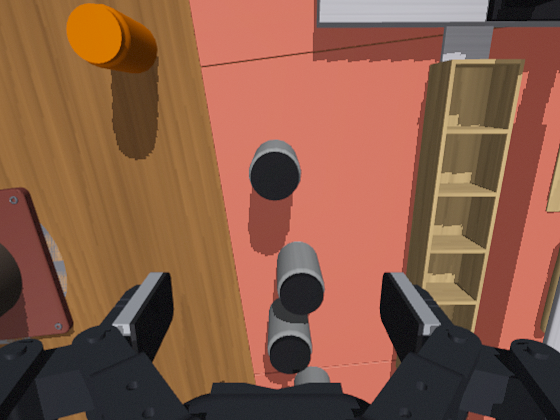

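The view shows flask0's lid at (275,173), the other flasks behind it, and the caddy on the right. The tool is lined up over flask0 and needs about +3 mm in y.

arm_command(steps=[[[0.06,0,1,0,0,0],[0.06,0,2,0,0,0],[0.06,0,3,0,0,0],[0.06,0,3.6,0,0,0],[0.06,0,3.97,0,0,0]]])

```text
clock: 10.95
eef_pos: [0.4105, 0.0949, 0.051]
ee_rot: [[0.122, 0.993, -0.003], [0.993, -0.122, -0.0], [-0.0, -0.003, -1.0]]
force: [0.2, 0.2, -0.3]
gripper_width: 1.002
grasp_force: 0.0
```

arm_command(steps=[[[0,0,0,0,0,0],[0,0,0,0,0,0],[0,0,0,0,0,0],[0,0,0,0,0,0],[0,0,0,0,0,0]]], gripper=1)

```text
clock: 11.58
eef_pos: [0.4129, 0.0951, 0.0548]
ee_rot: [[0.121, 0.993, 0.002], [0.993, -0.121, 0.0], [0.001, 0.002, -1.0]]
force: [-3.1, 0.3, 6.4]
gripper_width: 0.473
grasp_force: 59.6
```

arm_command(steps=[[[0,0,-0.6,0,0,0],[0,0,-1.4,0,0,0],[0,0,-2.4,0,0,0],[0,0,-2.4,0,0,0],[0,0,-2.4,0,0,0]]])

```text
clock: 12.2
eef_pos: [0.4117, 0.0949, 0.1729]
ee_rot: [[0.121, 0.993, 0.001], [0.993, -0.121, 0.0], [0.0, 0.001, -1.0]]
force: [-0.3, 0.2, -3.0]
gripper_width: 0.471
grasp_force: 60.4
```

Run:
```python
from h import *
c=wristcam();s=bot.observe();cv2.imwrite("pics/w6.png",c["img"])
z=s["eef_pos"][2]+.04
print(lids(c,z),proj(c,[s["eef_pos"]+[0,0,.04]]),s["gripper_width"],s["grasp_force"],s["force"])
need(*W(0,2.5*.067),.175,83.03)
```

```text
[] [[277.28223454 281.66848995]] 0.4732873466711413 60.363856862531975 [ 0.20742348 -0.41885702 -2.42693075]
need [ 1.45   4.134 -0.067] [-0.01  0.    0.  ] pos [0.411  0.0949 0.172 ] t 12.25 w 0.473
```

View pics/w6.png

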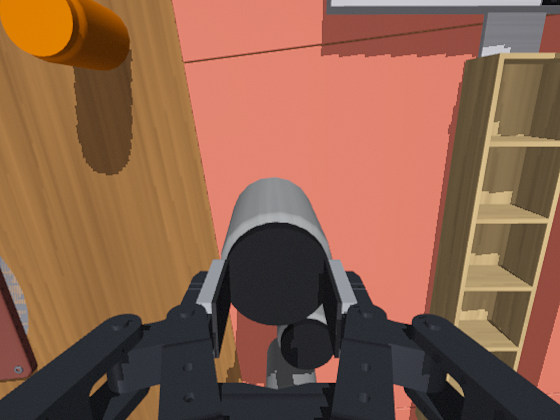

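Run:
```python
from h import *
c=wristcam();s=bot.observe()
for h in(0,.01,.02,.03,.035,.04):
    e=s["ee_rot"];p=s["eef_pos"]+[0,0,h]
    q=proj(c,[p,p+.0265*e[:,1],p-.0265*e[:,1],p+.02*e[:,1],p-.02*e[:,1]]);print(h,q.round(0).tolist())
```

```text
0 [[278.0, 246.0], [327.0, 246.0], [229.0, 246.0], [315.0, 246.0], [241.0, 246.0]]
0.01 [[278.0, 253.0], [329.0, 253.0], [226.0, 253.0], [317.0, 253.0], [239.0, 253.0]]
0.02 [[278.0, 262.0], [332.0, 262.0], [223.0, 262.0], [319.0, 262.0], [237.0, 262.0]]
0.03 [[278.0, 271.0], [336.0, 271.0], [220.0, 272.0], [321.0, 271.0], [234.0, 272.0]]
0.035 [[278.0, 277.0], [337.0, 277.0], [219.0, 277.0], [323.0, 277.0], [233.0, 277.0]]
0.04 [[278.0, 282.0], [339.0, 282.0], [217.0, 282.0], [324.0, 282.0], [232.0, 282.0]]
```

arm_command(steps=[[[1.42,4.13,0,0,0,0],[1.42,4.13,0,0,0,0],[1.42,4.13,0,0,0,0],[1.42,4.13,0,0,0,0],[1.42,4.13,0,0,0,0]]])

```text
clock: 12.92
eef_pos: [0.6256, 0.1405, 0.1696]
ee_rot: [[0.121, 0.993, -0.004], [0.993, -0.121, -0.0], [-0.001, -0.004, -1.0]]
force: [-0.6, 0.2, -1.2]
gripper_width: 0.47
grasp_force: 61.0
```

arm_command(steps=[[[0,0,0,0,0,0],[0,0,0,0,0,0]]])

```text
clock: 13.18
eef_pos: [0.6242, 0.1403, 0.1725]
ee_rot: [[0.121, 0.993, -0.001], [0.993, -0.121, -0.0], [-0.0, -0.001, -1.0]]
force: [0.7, 0.3, -1.6]
gripper_width: 0.473
grasp_force: 60.9
```

Run:
```python
from h import *
c=wristcam();cv2.imwrite("pics/w7.png",c["img"])
need(*W(0,2.5*.067),.063,83.03)
```

```text
need [0.032 0.006 2.198] [-0.  0.  0.] pos [0.6245 0.1403 0.1729] t 13.22 w 0.469
```

View pics/w7.png

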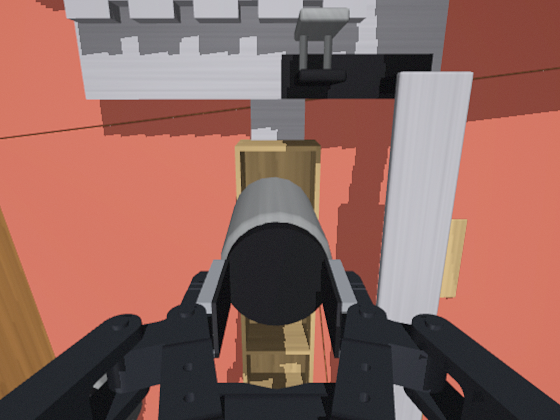

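The flask hangs centred over cell 5: walls at columns 237 and 320, flask axis at 278. The slat is clear to the right. Lowering.

arm_command(steps=[[[0,0,0.6,0,0,0],[0,0,1.2,0,0,0],[0,0,1.6,0,0,0],[0,0,1.9,0,0,0],[0,0,2.0,0,0,0]]])

```text
clock: 13.85
eef_pos: [0.625, 0.1404, 0.0722]
ee_rot: [[0.121, 0.993, -0.001], [0.993, -0.121, -0.0], [-0.0, -0.001, -1.0]]
force: [-0.5, 0.2, -0.6]
gripper_width: 0.471
grasp_force: 60.9
```

arm_command(steps=[[[0,0,0.1,0,0,0],[0,0,0.2,0,0,0],[0,0,0.22,0,0,0],[0,0,0.22,0,0,0]]])

```text
clock: 14.35
eef_pos: [0.6255, 0.1404, 0.0621]
ee_rot: [[0.121, 0.993, 0.0], [0.993, -0.121, 0.0], [0.0, 0.0, -1.0]]
force: [0.2, -0.2, -1.8]
gripper_width: 0.472
grasp_force: 60.9
```

arm_command(steps=[[[0,0,0.06,0,0,0],[0,0,0.06,0,0,0],[0,0,0.06,0,0,0]]])

```text
clock: 14.72
eef_pos: [0.6262, 0.1407, 0.0609]
ee_rot: [[0.121, 0.993, 0.002], [0.993, -0.121, 0.0], [0.001, 0.002, -1.0]]
force: [-3.0, 0.3, 6.6]
gripper_width: 0.472
grasp_force: 63.0
```

arm_command(steps=[[[0,0,0,0,0,0],[0,0,0,0,0,0],[0,0,0,0,0,0]]], gripper=0.45)

```text
clock: 15.1
eef_pos: [0.6253, 0.1405, 0.0589]
ee_rot: [[0.121, 0.993, -0.0], [0.993, -0.121, 0.0], [0.0, -0.0, -1.0]]
force: [-1.5, -0.2, 0.7]
gripper_width: 0.552
grasp_force: 0.5
```

Run:
```python
from h import *
c=wristcam();cv2.imwrite("pics/w8.png",c["img"])
s=bot.observe();print(s["force"],s["grasp_force"],s["gripper_width"])
```

```text
[-0.26269311  0.68602168  0.06192807] 0.5448812085705868 0.5522054901610202
```

View pics/w8.png

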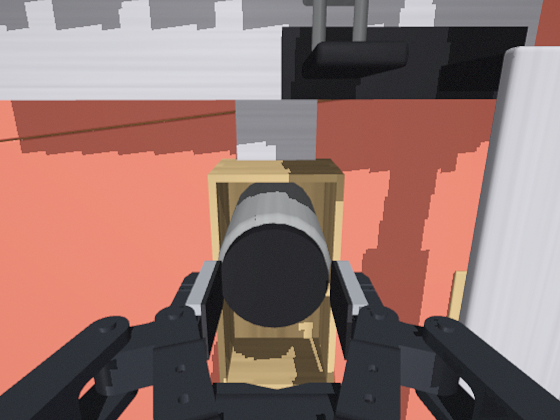

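Flask0 is seated in cell 5 with the pads just clear of it. Next: open a little more, lift, and go on to flask1.

arm_command(steps=[[[0,0,0,0,0,0],[0,0,0,0,0,0],[0,0,-0.8,0,0,0],[0,0,-1.6,0,0,0],[0,0,-2.4,0,0,0]]], gripper=0.38)

```text
clock: 15.78
eef_pos: [0.6253, 0.1404, 0.18]
ee_rot: [[0.121, 0.993, -0.0], [0.993, -0.121, -0.0], [-0.0, -0.0, -1.0]]
force: [-0.2, -0.3, 0.4]
gripper_width: 0.618
grasp_force: 0.0
```

arm_command(steps=[[[-4.01,-3.55,0,0,0,0],[-4.01,-3.55,0,0,0,0],[-4.01,-3.55,0,0,0,0],[-4.01,-3.55,0,0,0,0],[-4.01,-3.55,0,0,0,0]]], gripper=0)

```text
clock: 16.4
eef_pos: [0.423, -0.0386, 0.1788]
ee_rot: [[0.123, 0.992, 0.0], [0.992, -0.123, -0.001], [-0.0, 0.0, -1.0]]
force: [0.7, -0.0, 0.7]
gripper_width: 0.996
grasp_force: 0.0
```

arm_command(steps=[[[0,0,0,0,0,0],[0,0,0,0,0,0]]])

```text
clock: 16.65
eef_pos: [0.4261, -0.0367, 0.1793]
ee_rot: [[0.121, 0.993, 0.001], [0.993, -0.121, 0.0], [0.0, 0.001, -1.0]]
force: [0.2, 0.8, 0.1]
gripper_width: 1.001
grasp_force: 0.0
```

```bash
cat > chk.py <<'E'
# remaining lids seen by the top camera (3 mm level calibration), compared with the start
from h import *
import sys
c=bot.capture("top");a=c["img"]
for i,l in enumerate([(.4115,.0945),(.425,-.037),(.4045,-.111),(.4255,-.23),(.4145,-.3235),(.5225,-.3555)]):
    u=proj(c,[[*l,.093]])[0];x,y=u.round().astype(int)
    g=cv2.cvtColor(a[y-20:y+21,x-20:x+21],cv2.COLOR_BGR2GRAY);m=(g<60).astype(np.uint8)
    m=cv2.morphologyEx(m,cv2.MORPH_OPEN,cv2.getStructuringElement(2,(9,9)))
    n,_,st,ce=cv2.connectedComponentsWithStats(m)
    print(i,[(int(st[k,4]),*np.round(back(c,[ce[k]+[x-20,y-20]],.093)[0,:2],4).tolist()) for k in range(1,n)])
E
python3 chk.py; python3 -c "
from h import *
need(.425,-.037,.051,83.03)
c=wristcam();print(lids(c))"
```

```text
0 []
1 [(48, 0.4812, -0.0811), (385, 0.415, -0.0362)]
2 [(33, 0.4591, -0.1279), (165, 0.4026, -0.0761)]
3 [(186, 0.4254, -0.2342)]
4 [(234, 0.4125, -0.3221)]
5 [(170, 0.5232, -0.3587)]
need [-0.013 -0.02   2.563] [ 0.01 -0.    0.01] pos [ 0.426  -0.0365  0.1792] t 16.7 w 0.996
[(258, 288, 55, np.float64(0.4012), np.float64(-0.109))]
```

arm_command(steps=[[[0,0,1,0,0,0],[0,0,1.8,0,0,0],[0,0,2.4,0,0,0],[0,0,2.56,0,0,0],[0,0,2.56,0,0,0]]])

```text
clock: 17.38
eef_pos: [0.4253, -0.0367, 0.051]
ee_rot: [[0.12, 0.993, -0.001], [0.993, -0.12, 0.0], [0.0, -0.001, -1.0]]
force: [-0.5, -0.3, 0.7]
gripper_width: 1.0
grasp_force: 0.0
```

arm_command(steps=[[[0,0,0,0,0,0],[0,0,0,0,0,0],[0,0,0,0,0,0],[0,0,0,0,0,0],[0,0,0,0,0,0]]], gripper=1)

```text
clock: 18.0
eef_pos: [0.4259, -0.0375, 0.0527]
ee_rot: [[0.121, 0.993, 0.002], [0.993, -0.121, -0.001], [-0.0, 0.002, -1.0]]
force: [-3.1, 1.4, 9.4]
gripper_width: 0.489
grasp_force: 59.5
```

arm_command(steps=[[[0,0,-0.6,0,0,0],[0,0,-1.4,0,0,0],[0,0,-2.4,0,0,0],[0,0,-2.5,0,0,0],[0,0,-2.5,0,0,0]]])

```text
clock: 18.62
eef_pos: [0.4247, -0.0371, 0.1757]
ee_rot: [[0.121, 0.993, 0.0], [0.993, -0.121, -0.0], [-0.0, 0.0, -1.0]]
force: [-0.4, 0.7, -3.2]
gripper_width: 0.489
grasp_force: 61.1
```

arm_command(steps=[[[2.69,3.53,0,0,0,0],[2.69,3.53,0,0,0,0],[2.69,3.53,0,0,0,0],[2.69,3.53,0,0,0,0],[2.69,3.53,0,0,0,0]]])

```text
clock: 19.25
eef_pos: [0.616, 0.0764, 0.172]
ee_rot: [[0.119, 0.993, -0.005], [0.993, -0.119, 0.0], [-0.0, -0.005, -1.0]]
force: [-0.1, -0.3, -2.0]
gripper_width: 0.486
grasp_force: 61.2
```

arm_command(steps=[[[0,0,0,0,0,0],[0,0,0,0,0,0]]])

```text
clock: 19.5
eef_pos: [0.6152, 0.0744, 0.1752]
ee_rot: [[0.122, 0.993, -0.002], [0.993, -0.122, -0.0], [-0.0, -0.002, -1.0]]
force: [-0.7, -0.3, -2.0]
gripper_width: 0.485
grasp_force: 61.2
```

```bash
cat >> h.py <<'E'
def held(c):
    "offset (mm) along tool x of the held flask's lid, from the row of its black disc; lid top 36 mm behind TCP"
    s=bot.observe();p=s["eef_pos"]-.036*s["ee_rot"][:,2];e=s["ee_rot"][:,0]
    r=proj(c,[p,p+.001*e])
    g=cv2.cvtColor(c["img"],cv2.COLOR_BGR2GRAY);col=cv2.blur(g,(21,1))[:,278]
    d=np.where(col[200:345]<55)[0]+200
    # front/back rims of a 46.6 mm disc
    q=proj(c,[p+.0233*e,p-.0233*e])[:,1]
    print("disc rows",d.min(),d.max(),"expected",q.round(1),"px/mm",(r[1]-r[0]).round(2))
E
python3 - <<'E'
from h import *
for n in("w7",):
    pass
c=wristcam();held(c);cv2.imwrite("pics/w9.png",c["img"])
g=cv2.cvtColor(cv2.imread("pics/w7.png"),6);d=np.where(cv2.blur(g,(21,1))[200:345,278]<55)[0]+200;print("w7",d.min(),d.max())
need(*W(0,1.5*.067),.062,83.03)
E
```

```text
disc rows 223 326 expected [229. 324.] px/mm [ 0.   -2.04]
w7 223 324
need [0.023 0.025 2.274] [-0.01  0.   -0.  ] pos [0.6155 0.0744 0.1757] t 19.55 w 0.487
```

arm_command(steps=[[[0.01,0.02,0.6,0,0,0],[0.01,0.02,1.2,0,0,0],[0.01,0.02,1.6,0,0,0],[0.01,0.02,1.9,0,0,0],[0.01,0.02,2.1,0,0,0]]])

```text
clock: 20.18
eef_pos: [0.6175, 0.0753, 0.0706]
ee_rot: [[0.121, 0.993, 0.0], [0.993, -0.121, -0.0], [-0.0, 0.0, -1.0]]
force: [-0.4, -0.5, -1.9]
gripper_width: 0.488
grasp_force: 61.2
```

arm_command(steps=[[[0,0,0.1,0,0,0],[0,0,0.2,0,0,0],[0,0,0.26,0,0,0],[0,0,0.26,0,0,0]]])

```text
clock: 20.68
eef_pos: [0.618, 0.0755, 0.059]
ee_rot: [[0.121, 0.993, 0.001], [0.993, -0.121, 0.0], [0.0, 0.001, -1.0]]
force: [-2.0, 0.5, 2.2]
gripper_width: 0.486
grasp_force: 62.1
```

arm_command(steps=[[[0,0,0,0,0,0],[0,0,0,0,0,0],[0,0,0,0,0,0]]], gripper=0.38)

```text
clock: 21.05
eef_pos: [0.6177, 0.0754, 0.0581]
ee_rot: [[0.121, 0.993, 0.001], [0.993, -0.121, 0.0], [0.0, 0.001, -1.0]]
force: [0.7, 0.5, -0.0]
gripper_width: 0.619
grasp_force: 0.0
```

arm_command(steps=[[[0,0,-0.8,0,0,0],[0,0,-1.6,0,0,0],[0,0,-2.4,0,0,0],[0,0,-2.4,0,0,0]]])

```text
clock: 21.55
eef_pos: [0.6205, 0.0754, 0.1829]
ee_rot: [[0.121, 0.993, 0.009], [0.993, -0.121, -0.0], [0.001, 0.009, -1.0]]
force: [-0.2, 0.7, 0.0]
gripper_width: 0.62
grasp_force: 0.0
```

arm_command(steps=[[[-4.23,-3.79,0,0,0,0],[-4.23,-3.79,0,0,0,0],[-4.23,-3.79,0,0,0,0],[-4.23,-3.79,0,0,0,0],[-4.23,-3.79,0,0,0,0]]], gripper=0)

```text
clock: 22.18
eef_pos: [0.4013, -0.1126, 0.1767]
ee_rot: [[0.122, 0.992, -0.002], [0.992, -0.122, 0.0], [0.0, -0.002, -1.0]]
force: [0.5, -0.3, 0.3]
gripper_width: 0.999
grasp_force: 0.0
```

arm_command(steps=[[[0,0,0,0,0,0],[0,0,0,0,0,0]]])

```text
clock: 22.42
eef_pos: [0.4039, -0.1114, 0.1775]
ee_rot: [[0.122, 0.993, 0.0], [0.993, -0.122, 0.0], [0.0, -0.0, -1.0]]
force: [-0.8, 0.1, -0.6]
gripper_width: 0.997
grasp_force: 0.0
```

```bash
python3 chk.py; python3 -c "
from h import *
need(.4045,-.111,.051,83.03)
c=wristcam();print(lids(c));cv2.imwrite('pics/w10.png',c['img'])
print(proj(c,[[.4045,-.111,.093]]))
g=cv2.cvtColor(c['img'],6);print((cv2.blur(g,(5,5))[180:340:8,278]).tolist())"
```

```text
0 []
1 [(43, 0.4091, -0.0905)]
2 [(24, 0.4581, -0.1645), (355, 0.4047, -0.1128), (33, 0.3719, -0.1655)]
3 [(470, 0.4403, -0.2143), (24, 0.371, -0.1766)]
4 [(183, 0.4135, -0.3269)]
5 [(168, 0.5236, -0.3598)]
need [2.000e-03 7.000e-03 2.532e+00] [-0.   -0.    0.01] pos [ 0.4042 -0.1111  0.1776] t 22.48 w 1.002
[(273, 202, 59, np.float64(0.401), np.float64(-0.11))]
[[277.9811197  202.28987348]]
[33, 33, 34, 33, 33, 33, 33, 92, 91, 91, 92, 81, 91, 133, 147, 138, 134, 123, 123, 100]
```

arm_command(steps=[[[0,0,1,0,0,0],[0,0,1.8,0,0,0],[0,0,2.4,0,0,0],[0,0,2.54,0,0,0],[0,0,2.54,0,0,0]]])

```text
clock: 23.15
eef_pos: [0.4042, -0.1112, 0.0511]
ee_rot: [[0.12, 0.993, -0.0], [0.993, -0.12, 0.0], [0.0, -0.001, -1.0]]
force: [0.2, -0.3, -0.2]
gripper_width: 0.999
grasp_force: 0.0
```

arm_command(steps=[[[0,0,0,0,0,0],[0,0,0,0,0,0],[0,0,0,0,0,0],[0,0,0,0,0,0],[0,0,0,0,0,0]]], gripper=1)

```text
clock: 23.78
eef_pos: [0.4046, -0.1122, 0.0526]
ee_rot: [[0.121, 0.993, 0.002], [0.993, -0.121, -0.001], [-0.001, 0.002, -1.0]]
force: [-2.4, 0.2, 9.1]
gripper_width: 0.489
grasp_force: 59.5
```

arm_command(steps=[[[0,0,-0.6,0,0,0],[0,0,-1.4,0,0,0],[0,0,-2.4,0,0,0],[0,0,-2.5,0,0,0],[0,0,-2.5,0,0,0]]])

```text
clock: 24.4
eef_pos: [0.4036, -0.1116, 0.1756]
ee_rot: [[0.121, 0.993, 0.0], [0.993, -0.121, -0.0], [-0.0, 0.0, -1.0]]
force: [0.2, -0.2, -2.6]
gripper_width: 0.487
grasp_force: 61.0
```

arm_command(steps=[[[2.87,3.77,0,0,0,0],[2.87,3.77,0,0,0,0],[2.87,3.77,0,0,0,0],[2.87,3.77,0,0,0,0],[2.87,3.77,0,0,0,0]]])

```text
clock: 25.02
eef_pos: [0.6084, 0.0103, 0.1714]
ee_rot: [[0.118, 0.993, -0.006], [0.993, -0.118, 0.001], [0.001, -0.006, -1.0]]
force: [-0.8, -0.5, -2.7]
gripper_width: 0.483
grasp_force: 61.1
```

arm_command(steps=[[[0,0,0,0,0,0],[0,0,0,0,0,0]]])

```text
clock: 25.28
eef_pos: [0.607, 0.0075, 0.175]
ee_rot: [[0.122, 0.993, -0.002], [0.993, -0.122, 0.0], [-0.0, -0.002, -1.0]]
force: [0.5, 0.4, -2.6]
gripper_width: 0.486
grasp_force: 61.1
```

Run:
```python
from h import *
c=wristcam();held(c);cv2.imwrite("pics/w11.png",c["img"])
need(*W(0,.5*.067),.0587,83.03)
```

```text
disc rows 227 329 expected [229.2 324.3] px/mm [ 0.   -2.04]
need [0.032 0.025 2.337] [-0.01  0.   -0.01] pos [0.6073 0.0074 0.1756] t 25.32 w 0.487
```

arm_command(steps=[[[0.04,0.02,0.6,0,0,0],[0.04,0.02,1.2,0,0,0],[0.04,0.02,1.6,0,0,0],[0.04,0.02,1.9,0,0,0],[0.04,0.02,2.1,0,0,0]]])

```text
clock: 25.95
eef_pos: [0.6095, 0.0097, 0.0706]
ee_rot: [[0.121, 0.993, 0.0], [0.993, -0.121, -0.0], [-0.0, 0.0, -1.0]]
force: [-0.1, 0.4, -2.6]
gripper_width: 0.483
grasp_force: 61.1
```

arm_command(steps=[[[0,0,0.1,0,0,0],[0,0,0.2,0,0,0],[0,0,0.26,0,0,0],[0,0,0.26,0,0,0]]])

```text
clock: 26.45
eef_pos: [0.61, 0.0099, 0.0589]
ee_rot: [[0.121, 0.993, 0.001], [0.993, -0.121, -0.0], [-0.0, 0.001, -1.0]]
force: [-1.9, -0.1, 2.0]
gripper_width: 0.487
grasp_force: 62.0
```

arm_command(steps=[[[0,0,0,0,0,0],[0,0,0,0,0,0],[0,0,0,0,0,0]]], gripper=0.38)

```text
clock: 26.82
eef_pos: [0.6097, 0.0099, 0.0581]
ee_rot: [[0.121, 0.993, 0.001], [0.993, -0.121, -0.0], [-0.0, 0.001, -1.0]]
force: [0.0, -0.3, 0.0]
gripper_width: 0.615
grasp_force: 0.0
```

arm_command(steps=[[[0,0,-0.8,0,0,0],[0,0,-1.6,0,0,0],[0,0,-2.4,0,0,0],[0,0,-2.4,0,0,0]]])

```text
clock: 27.32
eef_pos: [0.6124, 0.0096, 0.1828]
ee_rot: [[0.121, 0.993, 0.008], [0.993, -0.121, -0.001], [0.0, 0.008, -1.0]]
force: [-0.3, -0.1, -0.9]
gripper_width: 0.621
grasp_force: 0.0
```

arm_command(steps=[[[-5.21,-3.08,0,0,0,0],[-5.21,-3.08,0,0,0,0],[-5.21,-3.08,0,0,0,0],[-5.21,-3.08,0,0,0,0],[-5.21,-3.08,0,0,0,0]]], gripper=0)

```text
clock: 27.95
eef_pos: [0.4231, -0.2312, 0.1769]
ee_rot: [[0.121, 0.993, -0.001], [0.993, -0.121, 0.0], [0.0, -0.001, -1.0]]
force: [0.8, -1.5, -0.4]
gripper_width: 1.0
grasp_force: 0.0
```

arm_command(steps=[[[0,0,0,0,0,0],[0,0,0,0,0,0]]])

```text
clock: 28.2
eef_pos: [0.425, -0.2296, 0.1773]
ee_rot: [[0.122, 0.993, -0.0], [0.993, -0.122, 0.001], [0.001, -0.0, -1.0]]
force: [-0.2, 0.6, 0.1]
gripper_width: 1.002
grasp_force: 0.0
```

```bash
python3 chk.py; python3 -c "
from h import *
need(.4255,-.23,.051,83.03)
c=wristcam();print(lids(c));cv2.imwrite('pics/w12.png',c['img'])
print(proj(c,[[.4255,-.23,.093]]))"
```

```text
0 []
1 []
2 []
3 [(327, 0.4346, -0.2699)]
4 [(610, 0.4041, -0.3156), (105, 0.4625, -0.3699)]
5 [(634, 0.5043, -0.3445)]
need [-0.019  0.005  2.527] [-0.   -0.01  0.01] pos [ 0.4254 -0.2292  0.1774] t 28.25 w 1.0
[(275, 310, 54, np.float64(0.4122), np.float64(-0.322)), (274, 203, 59, np.float64(0.4227), np.float64(-0.2295))]
[[277.85066482 203.66117475]]
```

arm_command(steps=[[[0,0,1,0,0,0],[0,0,1.8,0,0,0],[0,0,2.4,0,0,0],[0,0,2.54,0,0,0],[0,0,2.54,0,0,0]]])

```text
clock: 28.92
eef_pos: [0.4257, -0.2294, 0.0511]
ee_rot: [[0.119, 0.993, -0.0], [0.993, -0.119, 0.0], [0.0, -0.0, -1.0]]
force: [-0.1, 0.5, -0.0]
gripper_width: 1.0
grasp_force: 0.0
```

arm_command(steps=[[[0,0,0,0,0,0],[0,0,0,0,0,0],[0,0,0,0,0,0],[0,0,0,0,0,0],[0,0,0,0,0,0]]], gripper=1)

```text
clock: 29.55
eef_pos: [0.4258, -0.231, 0.0527]
ee_rot: [[0.121, 0.993, 0.001], [0.993, -0.121, -0.002], [-0.001, 0.002, -1.0]]
force: [-2.7, 0.4, 8.2]
gripper_width: 0.492
grasp_force: 59.6
```

arm_command(steps=[[[0,0,-0.6,0,0,0],[0,0,-1.4,0,0,0],[0,0,-2.4,0,0,0],[0,0,-2.5,0,0,0],[0,0,-2.5,0,0,0]]])

```text
clock: 30.18
eef_pos: [0.4249, -0.23, 0.1757]
ee_rot: [[0.121, 0.993, 0.0], [0.993, -0.121, -0.0], [-0.0, 0.0, -1.0]]
force: [0.5, -0.2, -1.9]
gripper_width: 0.486
grasp_force: 60.8
```

arm_command(steps=[[[3.87,3.09,0,0,0,0],[3.87,3.09,0,0,0,0],[3.87,3.09,0,0,0,0],[3.87,3.09,0,0,0,0],[3.87,3.09,0,0,0,0]]])

```text
clock: 30.8
eef_pos: [0.6022, -0.0527, 0.1721]
ee_rot: [[0.116, 0.993, -0.005], [0.993, -0.116, 0.002], [0.002, -0.005, -1.0]]
force: [-0.7, -1.7, -2.3]
gripper_width: 0.484
grasp_force: 60.5
```

arm_command(steps=[[[0,0,0,0,0,0],[0,0,0,0,0,0]]])

```text
clock: 31.05
eef_pos: [0.6007, -0.0574, 0.1747]
ee_rot: [[0.122, 0.993, -0.002], [0.993, -0.122, 0.0], [-0.0, -0.002, -1.0]]
force: [0.3, 0.1, -1.8]
gripper_width: 0.482
grasp_force: 60.5
```

Run:
```python
from h import *
c=wristcam();held(c);cv2.imwrite("pics/w13.png",c["img"])
need(*W(0,-.5*.067),.0587,83.03)
```

```text
disc rows 229 330 expected [229.4 324.4] px/mm [ 0.   -2.04]
need [-1.000e-03 -4.000e-03  2.331e+00] [-0.01  0.   -0.01] pos [ 0.6009 -0.0576  0.1753] t 31.1 w 0.488
```

arm_command(steps=[[[0.03,0,0.6,0,0,0],[0.03,0,1.2,0,0,0],[0.03,0,1.6,0,0,0],[0.03,0,1.9,0,0,0],[0.03,0,2.1,0,0,0]]])

```text
clock: 31.72
eef_pos: [0.6021, -0.0555, 0.0705]
ee_rot: [[0.121, 0.993, 0.0], [0.993, -0.121, -0.0], [-0.0, 0.0, -1.0]]
force: [0.6, -0.6, -3.1]
gripper_width: 0.485
grasp_force: 60.6
```

arm_command(steps=[[[0,0,0.1,0,0,0],[0,0,0.2,0,0,0],[0,0,0.26,0,0,0],[0,0,0.26,0,0,0]]])

```text
clock: 32.22
eef_pos: [0.6026, -0.0551, 0.0591]
ee_rot: [[0.121, 0.993, 0.001], [0.993, -0.121, -0.0], [0.0, 0.001, -1.0]]
force: [-2.0, 1.7, 3.2]
gripper_width: 0.485
grasp_force: 61.6
```

arm_command(steps=[[[0,0,0,0,0,0],[0,0,0,0,0,0],[0,0,0,0,0,0]]], gripper=0.38)

```text
clock: 32.6
eef_pos: [0.6023, -0.0553, 0.058]
ee_rot: [[0.121, 0.993, 0.0], [0.993, -0.121, -0.0], [-0.0, 0.0, -1.0]]
force: [-0.6, -0.0, -0.4]
gripper_width: 0.622
grasp_force: 0.0
```

arm_command(steps=[[[0,0,-0.8,0,0,0],[0,0,-1.6,0,0,0],[0,0,-2.4,0,0,0],[0,0,-2.4,0,0,0]]])

```text
clock: 33.1
eef_pos: [0.6049, -0.0558, 0.1827]
ee_rot: [[0.121, 0.993, 0.008], [0.993, -0.121, -0.002], [-0.001, 0.008, -1.0]]
force: [-0.1, -0.1, 0.3]
gripper_width: 0.616
grasp_force: 0.0
```

arm_command(steps=[[[-5.2,-2.8,0,0,0,0],[-5.2,-2.8,0,0,0,0],[-5.2,-2.8,0,0,0,0],[-5.2,-2.8,0,0,0,0],[-5.2,-2.8,0,0,0,0]]], gripper=0)

```text
clock: 33.72
eef_pos: [0.4295, -0.2978, 0.1768]
ee_rot: [[0.122, 0.992, -0.001], [0.992, -0.122, 0.001], [0.001, -0.001, -1.0]]
force: [-0.4, -0.5, 0.0]
gripper_width: 0.999
grasp_force: 0.0
```

arm_command(steps=[[[-0.57,-0.29,0,0,0,0],[-0.57,-0.29,0,0,0,0],[-0.57,-0.29,0,0,0,0],[-0.57,-0.29,0,0,0,0]]])

```text
clock: 34.22
eef_pos: [0.4143, -0.3218, 0.1775]
ee_rot: [[0.12, 0.993, -0.0], [0.993, -0.12, 0.001], [0.001, -0.0, -1.0]]
force: [-0.5, 0.2, -0.4]
gripper_width: 1.001
grasp_force: 0.0
```

```bash
python3 -c "
from h import *
need(.4145,-.3225,.051,83.03)
c=wristcam();print(lids(c));cv2.imwrite('pics/w14.png',c['img'])
print(proj(c,[[.4145,-.3225,.093]]))"
```

```text
need [-0.015  0.007  2.53 ] [-0.   -0.01  0.02] pos [ 0.4143 -0.3218  0.1775] t 34.23 w 1.001
[(417, 227, 61, np.float64(0.5203), np.float64(-0.3544)), (275, 205, 59, np.float64(0.4121), np.float64(-0.3234))]
[[277.99958564 203.39188651]]
```

arm_command(steps=[[[-0.02,0,1,0,0,0],[-0.02,0,1.8,0,0,0],[-0.02,0,2.4,0,0,0],[-0.02,0,2.54,0,0,0],[-0.02,0,2.54,0,0,0]]])

```text
clock: 34.9
eef_pos: [0.4141, -0.3236, 0.0513]
ee_rot: [[0.12, 0.993, 0.0], [0.993, -0.12, 0.0], [0.0, 0.0, -1.0]]
force: [-0.3, -0.5, -0.0]
gripper_width: 1.001
grasp_force: 0.0
```

arm_command(steps=[[[0,0,0,0,0,0],[0,0,0,0,0,0],[0,0,0,0,0,0],[0,0,0,0,0,0],[0,0,0,0,0,0]]], gripper=1)

```text
clock: 35.52
eef_pos: [0.4143, -0.3249, 0.0528]
ee_rot: [[0.121, 0.993, 0.001], [0.993, -0.121, -0.002], [-0.002, 0.002, -1.0]]
force: [-1.7, 0.7, 7.8]
gripper_width: 0.485
grasp_force: 59.5
```

arm_command(steps=[[[0,0,-0.6,0,0,0],[0,0,-1.4,0,0,0],[0,0,-2.4,0,0,0],[0,0,-2.5,0,0,0],[0,0,-2.5,0,0,0]]])

```text
clock: 36.15
eef_pos: [0.4135, -0.3237, 0.1757]
ee_rot: [[0.121, 0.993, 0.0], [0.993, -0.121, 0.0], [0.0, 0.0, -1.0]]
force: [-0.5, -0.1, -4.2]
gripper_width: 0.486
grasp_force: 60.7
```

arm_command(steps=[[[4.42,3.08,0,0,0,0],[4.42,3.08,0,0,0,0],[4.42,3.08,0,0,0,0],[4.42,3.08,0,0,0,0],[4.42,3.08,0,0,0,0]]])

```text
clock: 36.78
eef_pos: [0.5934, -0.1194, 0.1728]
ee_rot: [[0.117, 0.993, -0.004], [0.993, -0.117, 0.002], [0.002, -0.004, -1.0]]
force: [-0.7, -0.9, -3.3]
gripper_width: 0.481
grasp_force: 60.5
```

arm_command(steps=[[[0,0,0,0,0,0],[0,0,0,0,0,0]]])

```text
clock: 37.02
eef_pos: [0.5918, -0.1241, 0.1746]
ee_rot: [[0.122, 0.993, -0.003], [0.993, -0.122, 0.0], [-0.0, -0.003, -1.0]]
force: [-0.5, 0.5, -3.6]
gripper_width: 0.481
grasp_force: 60.5
```

Run:
```python
from h import *
c=wristcam();held(c);cv2.imwrite("pics/w15.png",c["img"])
need(*W(0,-1.5*.067),.0587,83.03)
```

```text
disc rows 228 329 expected [229.7 324.6] px/mm [ 0.01 -2.04]
need [0.006 0.012 2.327] [-0.02  0.   -0.01] pos [ 0.592  -0.1244  0.175 ] t 37.08 w 0.483
```

arm_command(steps=[[[0.03,0,0.6,0,0,0],[0.03,0,1.2,0,0,0],[0.03,0,1.6,0,0,0],[0.03,0,1.9,0,0,0],[0.03,0,2.1,0,0,0]]])

```text
clock: 37.7
eef_pos: [0.5934, -0.1221, 0.0705]
ee_rot: [[0.122, 0.993, 0.0], [0.993, -0.122, -0.0], [-0.0, 0.0, -1.0]]
force: [-0.4, -0.3, -1.6]
gripper_width: 0.482
grasp_force: 60.6
```

arm_command(steps=[[[0,0,0.1,0,0,0],[0,0,0.2,0,0,0],[0,0,0.26,0,0,0],[0,0,0.26,0,0,0]]])

```text
clock: 38.2
eef_pos: [0.594, -0.1218, 0.059]
ee_rot: [[0.121, 0.993, 0.001], [0.993, -0.121, -0.001], [-0.0, 0.001, -1.0]]
force: [-2.4, 0.0, 2.7]
gripper_width: 0.483
grasp_force: 61.5
```

arm_command(steps=[[[0,0,0,0,0,0],[0,0,0,0,0,0],[0,0,0,0,0,0]]], gripper=0.38)

```text
clock: 38.58
eef_pos: [0.5937, -0.1217, 0.0581]
ee_rot: [[0.121, 0.993, 0.001], [0.993, -0.121, -0.0], [-0.0, 0.001, -1.0]]
force: [0.2, 0.0, 0.3]
gripper_width: 0.621
grasp_force: 0.0
```

arm_command(steps=[[[0,0,-0.8,0,0,0],[0,0,-1.6,0,0,0],[0,0,-2.4,0,0,0],[0,0,-2.4,0,0,0]]])

```text
clock: 39.08
eef_pos: [0.5963, -0.1225, 0.1828]
ee_rot: [[0.121, 0.993, 0.008], [0.993, -0.121, -0.003], [-0.002, 0.008, -1.0]]
force: [-0.1, 0.3, 0.3]
gripper_width: 0.622
grasp_force: 0.0
```

arm_command(steps=[[[-4.8,-0.86,0,0,0,0],[-4.8,-0.86,0,0,0,0],[-4.8,-0.86,0,0,0,0],[-4.8,-0.86,0,0,0,0],[-4.8,-0.86,0,0,0,0]]], gripper=0)

```text
clock: 39.7
eef_pos: [0.5195, -0.3582, 0.1764]
ee_rot: [[0.126, 0.992, -0.002], [0.992, -0.126, 0.0], [0.0, -0.002, -1.0]]
force: [-0.4, 0.3, -0.2]
gripper_width: 1.001
grasp_force: 0.0
```

arm_command(steps=[[[0,0,0,0,0,0],[0,0,0,0,0,0]]])

```text
clock: 39.95
eef_pos: [0.5221, -0.353, 0.1774]
ee_rot: [[0.119, 0.993, -0.0], [0.993, -0.119, 0.001], [0.001, -0.001, -1.0]]
force: [-0.8, 0.9, -0.5]
gripper_width: 1.001
grasp_force: 0.0
```

```bash
python3 -c "
from h import *
need(.5225,-.3545,.051,83.03)
c=wristcam();print(lids(c));cv2.imwrite('pics/w16.png',c['img'])
print(proj(c,[[.5225,-.3545,.093]]))"
```

```text
need [-0.03   0.012  2.527] [-0.01 -0.01  0.02] pos [ 0.5221 -0.353   0.1774] t 39.95 w 1.001
[(277, 205, 60, np.float64(0.5215), np.float64(-0.3549))]
[[278.30636498 204.38876678]]
```

arm_command(steps=[[[-0.03,0,1,0,0,0],[-0.03,0,1.8,0,0,0],[-0.03,0,2.4,0,0,0],[-0.03,0,2.54,0,0,0],[-0.03,0,2.54,0,0,0]]])

```text
clock: 40.62
eef_pos: [0.5221, -0.3556, 0.0514]
ee_rot: [[0.12, 0.993, 0.0], [0.993, -0.12, -0.0], [-0.0, 0.0, -1.0]]
force: [-0.7, -0.3, -0.2]
gripper_width: 0.999
grasp_force: 0.0
```

arm_command(steps=[[[0,0,0,0,0,0],[0,0,0,0,0,0],[0,0,0,0,0,0],[0,0,0,0,0,0],[0,0,0,0,0,0]]], gripper=1)

```text
clock: 41.25
eef_pos: [0.5228, -0.357, 0.0531]
ee_rot: [[0.121, 0.993, 0.003], [0.993, -0.121, -0.002], [-0.002, 0.003, -1.0]]
force: [0.1, 0.6, 4.9]
gripper_width: 0.479
grasp_force: 59.6
```

arm_command(steps=[[[0,0,-0.6,0,0,0],[0,0,-1.4,0,0,0],[0,0,-2.4,0,0,0],[0,0,-2.5,0,0,0],[0,0,-2.5,0,0,0]]])

```text
clock: 41.88
eef_pos: [0.5214, -0.3561, 0.1756]
ee_rot: [[0.121, 0.993, 0.0], [0.993, -0.121, -0.0], [-0.0, 0.0, -1.0]]
force: [-0.1, -0.0, -3.3]
gripper_width: 0.487
grasp_force: 60.3
```

arm_command(steps=[[[3.45,0.87,0,0,0,0],[3.45,0.87,0,0,0,0],[3.45,0.87,0,0,0,0],[3.45,0.87,0,0,0,0],[3.45,0.87,0,0,0,0]]])

```text
clock: 42.5
eef_pos: [0.5844, -0.1898, 0.1737]
ee_rot: [[0.12, 0.993, -0.003], [0.993, -0.12, 0.001], [0.001, -0.004, -1.0]]
force: [-0.8, -1.1, -2.2]
gripper_width: 0.479
grasp_force: 60.2
```

arm_command(steps=[[[0,0,0,0,0,0],[0,0,0,0,0,0]]])

```text
clock: 42.75
eef_pos: [0.5851, -0.1914, 0.1755]
ee_rot: [[0.123, 0.992, -0.001], [0.992, -0.123, 0.0], [0.0, -0.001, -1.0]]
force: [0.5, -0.0, -2.3]
gripper_width: 0.48
grasp_force: 60.2
```

Run:
```python
from h import *
c=wristcam();held(c);cv2.imwrite("pics/w17.png",c["img"])
need(*W(0,-2.5*.067),.0587,83.03)
```

```text
disc rows 226 328 expected [228.4 323.3] px/mm [ 0.   -2.04]
need [ 0.009 -0.019  2.34 ] [-0.   -0.   -0.01] pos [ 0.5852 -0.1912  0.1757] t 42.8 w 0.48
```

arm_command(steps=[[[0.03,-0.01,0.6,0,0,0],[0.03,-0.01,1.2,0,0,0],[0.03,-0.01,1.6,0,0,0],[0.03,-0.01,1.9,0,0,0],[0.03,-0.01,2.1,0,0,0]]])

```text
clock: 43.42
eef_pos: [0.5854, -0.1888, 0.0704]
ee_rot: [[0.121, 0.993, 0.0], [0.993, -0.121, 0.0], [0.0, 0.0, -1.0]]
force: [-0.3, -0.2, -1.8]
gripper_width: 0.483
grasp_force: 60.3
```

arm_command(steps=[[[0,0,0.1,0,0,0],[0,0,0.2,0,0,0],[0,0,0.26,0,0,0],[0,0,0.26,0,0,0]]])

```text
clock: 43.92
eef_pos: [0.5859, -0.1894, 0.0595]
ee_rot: [[0.121, 0.993, 0.001], [0.993, -0.121, -0.001], [-0.001, 0.001, -1.0]]
force: [-2.1, -1.5, 4.9]
gripper_width: 0.482
grasp_force: 61.6
```

arm_command(steps=[[[0,0,0,0,0,0],[0,0,0,0,0,0],[0,0,0,0,0,0]]], gripper=0.38)

```text
clock: 44.3
eef_pos: [0.5854, -0.1885, 0.0579]
ee_rot: [[0.121, 0.993, 0.0], [0.993, -0.121, 0.0], [0.0, 0.0, -1.0]]
force: [-0.4, -0.3, -0.3]
gripper_width: 0.617
grasp_force: 0.0
```

arm_command(steps=[[[0,0,-1,0,0,0],[0,0,-2,0,0,0],[0,0,-3,0,0,0],[0,0,-4,0,0,0],[0,0,-5,0,0,0]]])

```text
clock: 44.92
eef_pos: [0.5852, -0.1884, 0.3096]
ee_rot: [[0.121, 0.993, 0.0], [0.993, -0.121, 0.0], [0.0, 0.0, -1.0]]
force: [0.7, 0.1, 0.8]
gripper_width: 0.62
grasp_force: 0.0
```

arm_command(steps=[[[3.57,-2.17,-1,0,0,8],[3.57,-2.17,-1,0,0,8],[3.57,-2.17,-1,0,0,8],[3.57,-2.17,-1,0,0,8],[3.57,-2.17,-1,0,0,8]]], gripper=0)

```text
clock: 45.55
eef_pos: [0.4988, 0.0038, 0.3594]
ee_rot: [[0.819, 0.574, 0.003], [0.574, -0.819, 0.0], [0.002, 0.002, -1.0]]
force: [-0.3, -1.3, -0.5]
gripper_width: 0.998
grasp_force: 0.0
```

arm_command(steps=[[[0,0,0,0,0,7],[0,0,0,0,0,7],[0,0,0,0,0,7],[0,0,0,0,0,7],[0,0,0,0,0,7]]])

```text
clock: 46.18
eef_pos: [0.4991, 0.0018, 0.3579]
ee_rot: [[0.993, -0.119, 0.0], [-0.119, -0.993, 0.0], [0.0, -0.0, -1.0]]
force: [-0.2, 0.6, -0.4]
gripper_width: 0.997
grasp_force: 0.0
```

arm_command(steps=[[[0,0,0,0,0,0],[0,0,0,0,0,0]]])

```text
clock: 46.42
eef_pos: [0.4992, 0.0017, 0.3579]
ee_rot: [[0.993, -0.119, 0.0], [-0.119, -0.993, 0.0], [0.0, -0.0, -1.0]]
force: [-0.3, 0.3, 0.3]
gripper_width: 1.0
grasp_force: 0.0
```

Run:
```python
from h import *
c=wristcam()
a=c["img"];b=bot.capture("side")["img"]
cv2.imwrite("pics/w18.png",np.vstack([a[:300],cv2.resize(b[100:280,180:460],(560,360),interpolation=2)[:290]]))
need(.6635,.2368,.07,-6.97)
for l in lids(c,.099):
    d=np.array(l[3:])-Q[:2];print(l[:2],"caddy x,y mm",(1e3*np.array([np.cos(Q[2])*d[0]+np.sin(Q[2])*d[1],-np.sin(Q[2])*d[0]+np.cos(Q[2])*d[1]])).round(1))
```

```text
need [ 2.699 -5.062  5.758] [-0.   -0.    0.01] pos [0.4992 0.0017 0.3579] t 46.52 w 1.001
(259, 70) caddy x,y mm [-2.  33.8]
(315, 69) caddy x,y mm [ -0.8 -30.2]
(143, 69) caddy x,y mm [ -1.5 166.5]
(434, 68) caddy x,y mm [   0.5 -165.7]
(198, 64) caddy x,y mm [  4.9 102.8]
```

View pics/w18.png

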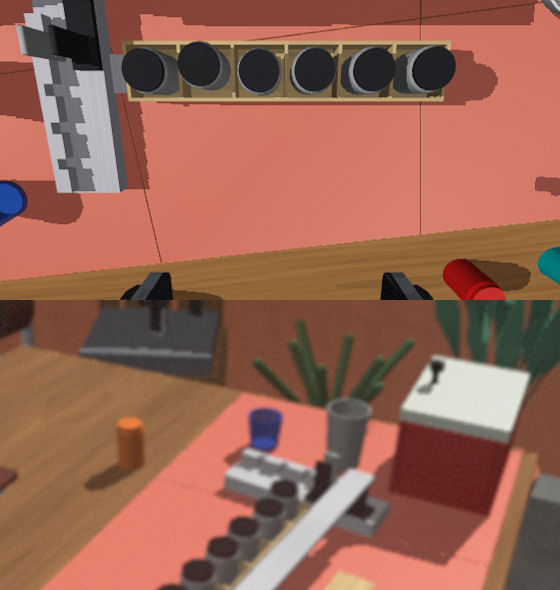

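All six flasks stand in their own cells: lids from (143,69) to (434,68), within 5 mm of the centres in x. The keeper is at the far notch. Going back to it.

arm_command(steps=[[[2.74,-5.06,1,0,0,0],[2.74,-5.06,1,0,0,0],[2.74,-5.06,1,0,0,0],[2.74,-5.06,1,0,0,0],[2.74,-5.06,1,0,0,0]]], gripper=0)

```text
clock: 47.15
eef_pos: [0.6664, 0.2387, 0.3062]
ee_rot: [[0.993, -0.119, -0.001], [-0.119, -0.993, -0.0], [-0.001, 0.0, -1.0]]
force: [-0.4, -1.0, 0.3]
gripper_width: 1.002
grasp_force: 0.0
```

arm_command(steps=[[[0,0,0,0,0,0],[0,0,1,0,0,0],[0,0,2,0,0,0],[0,0,2.5,0,0,0],[0,0,2.5,0,0,0]]])

```text
clock: 47.78
eef_pos: [0.6639, 0.2349, 0.1803]
ee_rot: [[0.993, -0.121, -0.005], [-0.121, -0.993, -0.001], [-0.005, 0.002, -1.0]]
force: [-0.5, -0.7, 0.3]
gripper_width: 0.999
grasp_force: 0.0
```

```bash
python3 -c "
from h import *
need(.6645,.2368,.071,-6.97)"
```

```text
need [ 0.018 -0.044  2.187] [0.02 0.05 0.  ] pos [0.6639 0.2349 0.1803] t 47.77 w 0.999
```

arm_command(steps=[[[0.01,-0.03,0.6,0,0,0],[0.01,-0.03,1.2,0,0,0],[0.01,-0.03,1.8,0,0,0],[0.01,-0.03,2.18,0,0,0],[0.01,-0.03,2.18,0,0,0]]])

```text
clock: 48.4
eef_pos: [0.666, 0.2373, 0.0736]
ee_rot: [[0.993, -0.121, -0.001], [-0.121, -0.993, -0.0], [-0.001, 0.001, -1.0]]
force: [0.1, 0.6, 0.6]
gripper_width: 1.0
grasp_force: 0.0
```

arm_command(steps=[[[0,0,0,0,0,0],[0,0,0,0,0,0],[0,0,0,0,0,0],[0,0,0,0,0,0],[0,0,0,0,0,0]]], gripper=1)

```text
clock: 49.02
eef_pos: [0.6684, 0.2373, 0.0769]
ee_rot: [[0.993, -0.121, 0.004], [-0.121, -0.993, 0.0], [0.004, -0.001, -1.0]]
force: [-0.2, -0.3, 0.2]
gripper_width: -0.001
grasp_force: 0.0
```

arm_command(steps=[[[0,0,0,0,0,0],[0,0,0,0,0,0]]])

```text
clock: 49.28
eef_pos: [0.6661, 0.2378, 0.0735]
ee_rot: [[0.993, -0.121, -0.001], [-0.121, -0.993, 0.0], [-0.001, 0.0, -1.0]]
force: [0.1, -0.6, -0.2]
gripper_width: -0.005
grasp_force: 0.0
```

Run:
```python
from h import *
c=wristcam()
b=bot.capture("top")["img"];np.save("wl.npy",{k:c[k] for k in c if k!="img"},allow_pickle=True)
cv2.imwrite("pics/w19.png",np.hstack([cv2.resize(c["img"],(440,330)),cv2.resize(b[115:225,170:290],(360,330),interpolation=2)]))
g=W(.026,.2665)
print(proj(c,[[*g,.113]])*440/560,bot.observe()["moment"])
```

```text
[[220.04295459 224.39434752]] [ 0.00746154 -0.06422351 -0.03493251]
```

View pics/w19.png

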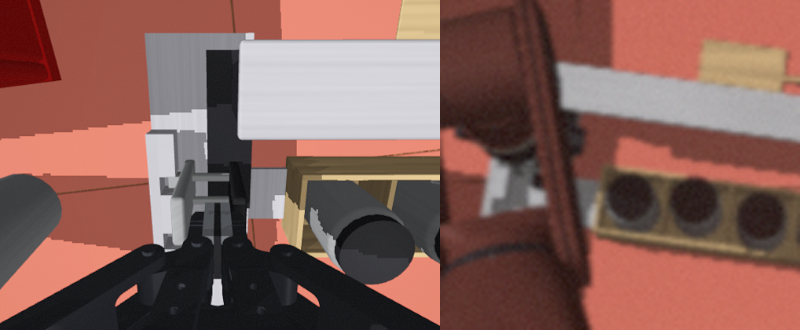

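The fingers shut on nothing. The lever strip is at about col 172, rows 195–243 (440 scale), which looks further +x than the fingers. I'll work out which keeper position that implies.

Run:
```python
from h import *
c=np.load("wl.npy",allow_pickle=True).item();S=440/560
for k in(.140,.144,.15,.16,.17):
    P=[[*W(k-.118+x,.2665+y),.113] for x in(-.015,.015) for y in(.0255,-.0165)]
    sl=[[*W(k-.048+x,.2552),.116] for x in(-.023,.023)]
    print(k,"plates",(proj(c,P)*S).round().tolist(),"slat",(proj(c,sl)*S).round().tolist())
s=bot.observe();print("pos",s["eef_pos"])
for h in(0,.019,.04):print((proj(c,[s["eef_pos"]-h*s["ee_rot"][:,2]])*S).round())
c3=dict(c)
```

```text
0.14 plates [[175.0, 254.0], [249.0, 254.0], [173.0, 206.0], [251.0, 206.0]] slat [[243.0, 150.0], [246.0, 51.0]]
0.144 plates [[175.0, 248.0], [249.0, 248.0], [173.0, 199.0], [251.0, 200.0]] slat [[243.0, 143.0], [246.0, 41.0]]
0.15 plates [[175.0, 239.0], [249.0, 239.0], [172.0, 189.0], [251.0, 189.0]] slat [[244.0, 130.0], [247.0, 27.0]]
0.16 plates [[174.0, 223.0], [250.0, 223.0], [171.0, 171.0], [252.0, 171.0]] slat [[244.0, 110.0], [247.0, 1.0]]
0.17 plates [[173.0, 206.0], [251.0, 206.0], [170.0, 153.0], [253.0, 153.0]] slat [[245.0, 88.0], [248.0, -26.0]]
pos [0.66606884 0.23778004 0.07342719]
[[218. 191.]]
[[218. 203.]]
[[218. 220.]]
```

Slat and plate positions put the keeper at about 0.146, so it hasn't moved. I'll lift, reopen, and close again in small increments.

arm_command(steps=[[[0,0,-0.5,0,0,0],[0,0,-1,0,0,0],[0,0,-1.5,0,0,0],[0,0,-2,0,0,0],[0,0,-2,0,0,0]]])

```text
clock: 50.0
eef_pos: [0.668, 0.2382, 0.1766]
ee_rot: [[0.993, -0.121, 0.005], [-0.121, -0.993, 0.001], [0.005, -0.002, -1.0]]
force: [-0.1, -0.9, 0.5]
gripper_width: -0.002
grasp_force: 0.0
```

arm_command(steps=[[[0,0,0,0,0,0],[0,0,0,0,0,0],[0,0,0,0,0,0],[0,0,0,0,0,0],[0,0,0,0,0,0]]], gripper=0)

```text
clock: 50.62
eef_pos: [0.6664, 0.2377, 0.1737]
ee_rot: [[0.993, -0.121, -0.0], [-0.121, -0.993, -0.0], [-0.0, 0.0, -1.0]]
force: [0.5, 1.0, -1.2]
gripper_width: 0.998
grasp_force: 0.0
```

Run:
```python
from h import *
need(*W(.027,.2665),.071,-6.97)
c=wristcam();g=cv2.cvtColor(c["img"],6);S=1
for k in(.096,.144):
    P=[[*W(k-.118+x,.2665+y),.113] for x in(-.015,.015) for y in(.0255,-.0165)]
    print(k,proj(c,P).round().tolist())
r=cv2.resize(g,(112,60),interpolation=cv2.INTER_AREA)   # 5 px cols, 7 px rows
ch=" .:-=+*#%@"[::-1]
for i in range(10,52):print(i*7,''.join(ch[min(9,v*10//200)] for v in r[i,25:85]))
```

```text
need [-0.051  0.023  2.055] [0. 0. 0.] pos [0.6664 0.2377 0.1737] t 50.62 w 0.998
0.096 [[245.0, 294.0], [300.0, 294.0], [244.0, 258.0], [301.0, 258.0]]
0.144 [[243.0, 235.0], [302.0, 235.0], [242.0, 194.0], [302.0, 194.0]]
70 @@@@@@@@@@@@@@@@@%@%@%%%%%%%@@@@@@@%@@@@@@@@@@@@@@@@@@@@@@@@
77 @@@@@@@@@@@@@@@@@@@%@%%%%%%%@%%%@@@@@@@@@@@@@@@@@@@@@@@@@@@@
84 @@@@@@@@@@@@@@@@@@@%@%%%%%%%@%%%@@@@@@@@@@@@@@@@@@@@@@@@@@@@
91 @%@@@@@@@@@@@@@@@@@%@%%%%%%%@%%%%@@@@@@@@@@@@@@@@@@@@@@@@@@@
98 @@@@@@@@@@@@@@@@@@@%@%%%%@%@@%%%%%@@@@@@@@@@@@@@@@@@@@@@@@@@
105 @@@@@@@@@@@@@@@@@@@%@%%%@@%@@%%%%%@@@@@@@@@@@@@@@@@@@@@@@@@@
112 @@@@@@@@@@@@@@@@@@@%@%%%@@%@@%%%%%@@@@@@@@@@@@@@@@@@@@@@@@@@
119 @@@@@@@@@@@@@@@@@@@%@@%%@@@@@@@@@@@@@@@@@@@@@@@@@@@@@@@@@@@@
126 @@@@@@@@@@@@@@@@@@@@%@%%%@@%@@@@@@@@@@@@@@@@@@@@@@@@@@@@@@@@
133 @@@@@@@@@@@@@@@@%%@@@@@@@@@@@@@@@@@@@@@@@@@@@@@@@@@@@@@@@@@@
140 @@@@@@%@@@%%%@@@@%@@@@@@%%@@@@@@@@%%%%%%%%%%%@@@@@@@@@@@@@@%
147 @@@@%%%%%%%%%%%%%@%%%%%@@@@@%@@@@@@@@@@@@@@@@%%%%%%%%%%%%%%%
154 %%%%%%%%%%%%%%%%%@@@@@@@@@%@@@@@@@@@%@@@@@@@%%%%%%%%%%%%%%%%
161 %%%%%%%%%%%%%%%%%@@@@@%@@@%@%@@@
[... 1214 characters left out ...]
%%%%%%%%%@@@@@@@@%@@@@@@%@@@@@@%%%%%%%%%@@@@%@@@@
301 @%@@@@@@@@%%%%%%%%%@@@@@@@@@@@@@@@@%@@@@@%%%%%%%%%@@@@@@@%@@
308 @@@@@@@@@@%%%%%%%%%@@@@@@@@@@@@@@@@@@@@@@@%%%%%%%%@@@@@@@@@@
315 @%@@@@@@@@%%%%%%%%%@@@@%@@@@%@@@@@@@@@@@@%%%%%%%%%%@@@@@@@%@
322 @@@@@@@@@@%%%%%%%%%@@@@@@@@@@@@@@@@@@@@@%%%%%%%%%%%@@@@@@@@@
329 @@%@@@@@@@@@@@@@@@%@@@@@@@@@@@@@@@@@@@@@@%%%%%%%%%%%@@@@@@%@
336 @@%@@@@@@@@@@@@@@@%%@@@@@@@@@@@@@@@@@@@@@%%%%%%%%%%%@@@@@@@%
343 %@%@@@%@@@@@@@@@@@@%@@@@@@@@@@@@@@@@@@@%@%%%%%%%%%%%%@@@@@@%
350 %%%@@@@%@@@@@@@@@@@@@@@@@@@@@@@@@@@@%%%@%%%%%%%%%%%%%%@@@@@%
357 %%%%%@@@@@@@@@@@@@@@@@@@@@@@@@@@@@@@%%%@%%%%%%%%%%%%%%@@%%@@<stdin>:9: RuntimeWarning: overflow encountered in scalar multiply
```

arm_command(steps=[[[-0.05,0.01,0.6,0,0,0],[-0.05,0.01,1.2,0,0,0],[-0.05,0.01,1.8,0,0,0],[-0.05,0.01,2.1,0,0,0],[-0.05,0.01,2.1,0,0,0]]])

```text
clock: 51.3
eef_pos: [0.663, 0.2373, 0.0676]
ee_rot: [[0.993, -0.121, -0.002], [-0.121, -0.993, -0.001], [-0.002, 0.001, -1.0]]
force: [0.2, -1.0, 0.1]
gripper_width: 1.002
grasp_force: 0.0
```

arm_command(steps=[[[0,0,0,0,0,0],[0,0,0,0,0,0],[0,0,0,0,0,0]]], gripper=0.45)

```text
clock: 51.68
eef_pos: [0.6652, 0.2388, 0.0709]
ee_rot: [[0.993, -0.121, 0.003], [-0.121, -0.993, 0.002], [0.003, -0.003, -1.0]]
force: [0.9, 3.5, 2.5]
gripper_width: 0.551
grasp_force: 1.9
```

arm_command(steps=[[[0,0,0,0,0,0],[0,0,0,0,0,0],[0,0,0,0,0,0]]], gripper=0.6)

```text
clock: 52.05
eef_pos: [0.6651, 0.2389, 0.0709]
ee_rot: [[0.993, -0.121, 0.003], [-0.121, -0.993, 0.002], [0.003, -0.003, -1.0]]
force: [1.5, 3.8, 6.1]
gripper_width: 0.402
grasp_force: 5.0
```

Run:
```python
from h import *
s=bot.observe();print(s["force"],s["moment"],s["grasp_force"],s["gripper_width"])
c=wristcam();cv2.imwrite("pics/w20.png",c["img"])
g=cv2.cvtColor(c["img"],cv2.COLOR_BGR2GRAY).astype(int)
r=cv2.resize(g.astype(np.uint8),(112,60),interpolation=cv2.INTER_AREA).astype(int)
ch="@%#*+=-:. "
for i in range(26,54):print(i*7,''.join(ch[min(9,v//22)] for v in r[i,30:80]))
P=[[*W(.145-.118+x,.2665+y),.113] for x in(-.015,.015) for y in(.0255,-.0165)];print(proj(c,P).round().tolist(),"cols start 150, 5px each")
```

```text
[1.51779556 3.7709368  6.08202549] [ 0.9019677  -0.04965729  0.06217772] 5.042975842952728 0.40245855884021703
182 :::::::.      -=------.#%%%%%%#%#%*+++++++++++::::
189 :::::::.      :=------.#%%%%%%#%##*+++++++++++::::
196 :::::::.      :=------:#%%%%%%%##%*+++++++++**++==
203 :::::::.      :=---=**=#%%%%%%%%%%*++++++++*******
210 :::::::.      .=---=**=#%%%%%@@%%%*++++++++*******
217 ::::::::      .=*+++**+*#####%@@%%+--------+*#****
224 =======-  .=----:.-***======+%@@%%+--------+*#*+==
231 ++++++++  .+===-..=***=#%%%%@%@@%%=--------+##*+=#
238 ++++++++.  +***+--+***=#%%%%@%@@@%=--------*##*==#
245 ++++++++.  ----+-=+***+#%%%%%%%@@%=-----:.:-*#*=+#
252 ++++++++:      =-:::+*++++++*%%%%%=-----.  :=**=+#
259 ++++++++:    .**%===+*:+****#%##%%#*+--:   ::-+-*#
266 ++++++++-  :-=**%*==++-     :@%%%%%**++=   :::--**
273 ++++++++- *%%**#%*==++-      @%%%@%***%%- .::::.*+
280 ++++++++=-%%***%%*==+=-      %%%%@%#**%%%-::::..=+
287 +++++++++#%%***%%*===:       #%%%@@%**#%%*::::.:**
294 ++++++++#%%#**#%%#===.       *%%%@@@#**%%%=:::.:**
301 +++++++#%%%#*=#%%#===::      =%%%%@%*=#%%%%+-:.-**
308 +++++*%%%%%%%*#%%+-----      .**+*@%*#%%%%%%%-.=**
315 +==+*%%%%%%%%%%%%=----:          +@%%%%%%%%%%#-***
322 %%%%%%%%%%%%%%%%#------          =@%%%%%%%%%%%%%%%
329 %%%%%%%%%%%%%%%%*------          =%%%@%%%%%%%%%%%%
336 %%%%%%%%%%%%%%%%+------.         =#%%%%%%%%%%%%%%%
343 %%%#%%%%%%%%%%%%=--:...          =*%%%%%%%%%%%%%%%
350 ####%%%%%%%%%%*+=--:             ++##%%%%%%%%%%%%%
357 ###%%%%%%%%%%%::=---...          +++#%%%%%%%%%%%%%
364 ###%%%%%%%%%%%#*+------.         +++#%%%%%%%%%%%%%
371 ###%%%%%%%%%%%#++=-----.        .+++%%%%%%%%%%%%%%
[[224.0, 315.0], [320.0, 315.0], [221.0, 251.0], [322.0, 252.0]] cols start 150, 5px each
```

arm_command(steps=[[[0,0,0,0,0,0],[0,0,0,0,0,0],[0,0,0,0,0,0]]], gripper=0.66)

```text
clock: 52.48
eef_pos: [0.6649, 0.2374, 0.0715]
ee_rot: [[0.993, -0.121, 0.002], [-0.121, -0.993, 0.0], [0.002, -0.0, -1.0]]
force: [-3.5, 0.6, 8.9]
gripper_width: 0.349
grasp_force: 39.8
```

arm_command(steps=[[[0,0,0,0,0,0],[0,0,0,0,0,0],[0,0,0,0,0,0]]], gripper=0.72)

```text
clock: 52.85
eef_pos: [0.6649, 0.2369, 0.0717]
ee_rot: [[0.993, -0.121, 0.002], [-0.121, -0.993, -0.0], [0.002, 0.0, -1.0]]
force: [-3.5, -1.9, 11.5]
gripper_width: 0.33
grasp_force: 59.1
```

Fully squeezed (0.33, 59 N). Sliding back 96 mm.

arm_command(steps=[[[-0.3,0,0,0,0,0],[-0.7,0,0,0,0,0],[-1.1,0,0,0,0,0],[-1.5,0,0,0,0,0],[-1.75,0,0,0,0,0]]])

```text
clock: 53.48
eef_pos: [0.5791, 0.2472, 0.0717]
ee_rot: [[0.993, -0.121, 0.006], [-0.121, -0.993, -0.001], [0.006, 0.0, -1.0]]
force: [2.4, -4.1, 8.6]
gripper_width: 0.332
grasp_force: 62.5
```

arm_command(steps=[[[-0.1,0,0,0,0,0],[-0.17,0,0,0,0,0],[-0.17,0,0,0,0,0],[-0.17,0,0,0,0,0],[-0.17,0,0,0,0,0]]])

```text
clock: 54.1
eef_pos: [0.5707, 0.2482, 0.0718]
ee_rot: [[0.993, -0.121, 0.004], [-0.121, -0.993, -0.001], [0.004, 0.0, -1.0]]
force: [-1.6, -3.5, 11.6]
gripper_width: 0.324
grasp_force: 63.0
```

Run:
```python
from h import *
s=bot.observe();print(s["force"],s["grasp_force"],s["gripper_width"])
need(.5696,.2485,.0717,-6.97)
```

```text
[-1.57993364 -3.52695415 11.61375905] 62.9620635509491 0.324379685325207
need [-0.023 -0.003  0.001] [ 0.   -0.04  0.  ] pos [0.5707 0.2482 0.0718] t 54.1 w 0.324
```

arm_command(steps=[[[-0.04,0,0,0,0,0],[-0.04,0,0,0,0,0],[-0.04,0,0,0,0,0]]])

```text
clock: 54.48
eef_pos: [0.5691, 0.2484, 0.0717]
ee_rot: [[0.993, -0.121, 0.005], [-0.121, -0.993, -0.001], [0.005, 0.0, -1.0]]
force: [0.7, -4.1, 9.4]
gripper_width: 0.33
grasp_force: 62.8
```

arm_command(steps=[[[0,0,0,0,0,0],[0,0,0,0,0,0],[0,0,0,0,0,0]]], gripper=0.55)

```text
clock: 54.85
eef_pos: [0.5682, 0.2508, 0.0703]
ee_rot: [[0.993, -0.121, 0.004], [-0.121, -0.993, 0.003], [0.004, -0.003, -1.0]]
force: [1.9, 4.9, 2.6]
gripper_width: 0.452
grasp_force: 3.0
```

Run:
```python
from h import *
s=bot.observe();print(s["force"],s["grasp_force"],s["gripper_width"],s["eef_pos"])
```

```text
[1.86339011 4.8662646  2.55755904] 3.021780475974083 0.45179299170803633 [0.56823845 0.25078992 0.07033278]
```

arm_command(steps=[[[0,0,0,0,0,0],[0,0,0,0,0,0],[0,0,0,0,0,0],[0,0,0,0,0,0]]], gripper=0)

```text
clock: 55.35
eef_pos: [0.5664, 0.249, 0.0687]
ee_rot: [[0.993, -0.121, -0.001], [-0.121, -0.993, -0.0], [-0.0, 0.0, -1.0]]
force: [-0.6, -0.3, -0.2]
gripper_width: 1.003
grasp_force: 0.0
```

arm_command(steps=[[[0,0,-0.6,0,0,0],[0,0,-1.4,0,0,0],[0,0,-2.4,0,0,0],[0,0,-3.4,0,0,0],[0,0,-3.4,0,0,0]]])

```text
clock: 55.98
eef_pos: [0.5696, 0.2501, 0.2452]
ee_rot: [[0.993, -0.121, 0.01], [-0.121, -0.993, 0.003], [0.009, -0.004, -1.0]]
force: [0.8, -1.2, -0.8]
gripper_width: 0.995
grasp_force: 0.0
```

arm_command(steps=[[[-0.6,1.14,0,0,0,0],[-0.6,1.14,0,0,0,0],[-0.6,1.14,0,0,0,0],[-0.6,1.14,0,0,0,0]]])

```text
clock: 56.48
eef_pos: [0.5306, 0.197, 0.2391]
ee_rot: [[0.993, -0.121, 0.001], [-0.121, -0.993, 0.0], [0.001, -0.0, -1.0]]
force: [-0.2, 0.2, 0.6]
gripper_width: 1.0
grasp_force: 0.0
```

Run:
```python
from h import *
c=wristcam();print(bot.observe()["eef_pos"]);cv2.imwrite("pics/w21.png",c["img"])
# compare with w2's lever/slat layout: columns 140..300, print ascii of the plates
Qw=[.6044,-.0227,-.1219]
for k in(.046,.048,.05):
    print(k,proj(c,[[*W(k-.118+x,.2665+y,Qw),.113] for x in(-.015,.015) for y in(.0255,-.0165)]).round(1).tolist(),
     "slat",proj(c,[[*W(k-.048+x,.1,Qw),.116] for x in(-.023,.023)]).round(1).tolist())
g=cv2.cvtColor(c["img"],cv2.COLOR_BGR2GRAY)
u=proj(c,[[*W(0,.1,Qw),.116]])[0].round().astype(int)
hsv=cv2.cvtColor(c["img"],cv2.COLOR_BGR2HSV);col=np.median(hsv[:,u[0]-4:u[0]+5,1],axis=1)
print("slat rows (grey)",[int(i) for i in np.where((col[:250]<35))[0]][::1][:1],[int(i) for i in np.where((col[:250]<35))[0]][-1:],u)
ch="@%#*+=-:. "
b=proj(c,[[*W(.048-.118,.2665,Qw),.113]])[0].round().astype(int);x0,y0=b-[40,32]
for y in range(y0,y0+64,3):print(y,''.join(ch[min(9,int(v)//22)] for v in g[y,x0:x0+80]))
print("x0",x0)
```

```text
[0.53060393 0.19702209 0.23911195]
0.046 [[181.1, 173.2], [229.6, 173.2], [178.3, 138.1], [228.2, 138.1]] slat [[412.3, 98.3], [419.1, 35.5]]
0.048 [[180.9, 170.9], [229.5, 171.0], [178.1, 135.7], [228.1, 135.7]] slat [[412.6, 95.6], [419.4, 32.6]]
0.05 [[180.7, 168.7], [229.4, 168.7], [177.9, 133.2], [228.0, 133.2]] slat [[412.9, 93.0], [419.7, 29.7]]
slat rows (grey) [33] [95] [416  65]
122 ..................:****+==+==+==+========+==-%%%%%%%%%%%%%%%%%%%%%%%%%%%%%%%%%%*
125 ..................:+***+=++==+==++========+=+%%%%%%%%%%%%%%%%%%%%%%%%%%%%%%%%%#*
128 ..................:=***+==+==++++++======+==+%%%%%%%%%%%%%%%%%%%%%%%%%%%%%%%%%#*
131 ...................-******#########*+=======+%@@%%%%%%%%%%%@@@@@@@@@@@@@@@@@@@%*
134 ..............::-+##################*********########%@@@@@@@@@@@@@@@@@@%%@@@@%*
137 :.........:------=*###########**++++++++++++++++++*%%%%%%%@@@@@@@@@@@@@%@@@@@@%*
140 :......:=*=::::--=+*###########******++++++++*#####%%%%%%%%@@@@@@@@@@@@@@@@@@@%*
143 :.......-*=::-----+*################*=====+++*@@@@%%%%%%%%%@@@@@@@@@@@@@@@@@@@%#
146 :.......:*+:::----=*####
[... 468 characters left out ...]
%@%@@@@@@@@@#
164 --:........:-:::---=+*#####*+++++=++===+==+++-.@%%%%%%%%%%%%@@@@%%%%%%%%%%%%%%%%
167 --:.........::------+*##**+=+++++++++=++===++=-#####%%%%%%%@@#++*++++++++*+++++=
170 --:..........:--=====:=***+=+++++=++++++++++++-......-+****+:..................:
173 ---:..................-****+++++++=++==+=+=++++-................:..............:
176 ---:..................:****+++++++=++++++=+++++-...............................:
179 ---:..................:****+++++++++++=++==+++++-..............................:
182 ----:.................:=*++=++++++++++++++++++++-..............................:
185 ----:......:=+++========+++++++++++=:.......:............................:.....:
x0 169
```

The slat rows (33–95) match keeper = 0.048, and the lever's outer face is at column 179–180, so it is fully sprung out. Handing in.

```bash
python3 -c "
from station import bot
print(bot.sign_off())"
```

```text
the job is handed in; nothing more can be done
None
```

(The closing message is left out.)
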